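# Empty the cap tub through the waste bin's sprung flap

## Task

Pick up the used blue cap lying on the deck and put it in the dark grey tub with the two others. Then take the tub by its tab, push the waste bin's spring flap open with the front of the tub and tip it so that all three caps go in, keeping the flap held open with the tub until the last one is through. Let the flap close and stand the empty tub upright in the middle of the green pad; do not touch the bin or its flap with the gripper, and leave the other things on the deck where they are.

Things in the scene. Friction and masses are not known exactly. Their poses are not given: they have to be found in the camera images.
- bin: Fixed yellow waste bin on the deck, 200 (x) by 210 (y) by 190 mm high, walls 4 mm. Origin: centre of its underside; x points level from its front to its back, the way things are pushed in. The front is upright up to the sill (x -100, z 100 mm), then slopes back and up at 45 degrees to the flap's hinge (x -25, z 175). Black flat top at z 190. Inside an empty box, floor 4 mm above the deck.
- bin_sill (a point): Middle of the bin's sill, the lower edge of the opening (x -100, y 0, z 100 mm in the bin's frame); axes as the bin's. The opening lies in the 45 degree slope, 142 mm wide (y from -71 to 71), from the sill to the hinge, and is closed by the red flap.
- flap (a joint): Red flap, 134 mm wide, 100 mm long, 3 mm thick, hinged at the upper edge of the bin's opening. 0 = shut, in the 45 degree slope; grows (rad) as its lower edge is pushed into the bin (the bin's +x) and down; 0.79 = hanging straight down, 1.4 = stop. A spring shuts it: 0.08 N m at first, 0.14 at 0.8 rad (about 1 to 1.5 N at its lower edge). The weight of caps does not open it.
- flap_edge (a point): Middle of the flap's free lower edge (about 6 mm from the sill when shut).
- tub: Loose dark grey pour tub, about 130 g. Origin: centre of its underside; x points to its open front, where things pour out. Floor 110 (x from -55 to 55) by 100 mm (y), 3 mm thick; side walls 3 mm thick, 40 mm high; no front wall, only a ramp in the floor from x 30 to 55 that rises 12 degrees. The back leans (see tub_grip). Caps slide out well when it is tipped front down by 60 to 65 degrees.
- tub_grip (a point): Grasp point amid the yellow tab on the tub's back: x -86.8, y 0, z 67.1 mm in the tub's frame, axes as the tub's. The back is a 5 mm plate from x -55, z 0 that leans back 25 degrees (towards -x as it rises): 100 mm wide up to z 40, then the tab, 46 mm wide, up to z 81. A gripper in line with the tab is tilted 25 degrees, its body towards the tub's -x.
- tub_lip (a point): Middle of the upper edge of the tub's open front (x = 55, z = 8 mm in the tub's frame).
- cap_loose: The used blue screw cap lying flat on the deck outside the tub: a disc 32 mm in diameter, 14 mm high, about 12 g. Origin: centre of its underside when right way up, z up.
- cap_a: A used blue cap, same size, that starts lying flat in the rear half of the tub. Origin: centre of its underside.
- cap_b: Another used blue cap, same size, that starts lying flat in the rear half of the tub. Origin: centre of its underside.
- pad: Fixed flat green pad on the deck, 150 by 150 mm, 3 mm thick: the tub's parking place. Origin: centre of its underside (its top is 3 mm higher).
- orange_rack: Bystander: loose orange empty tube rack, 140 (x) by 110 by 50 mm high, origin under its centre. Leave alone.
- tube_rack: Bystander: loose yellow rack, 210 (x) by 110 mm, with tubes with blue caps up to 120 mm high, origin under its centre. Leave alone; its caps are not used ones.
- tip_box: Bystander: loose dark blue box of white pipette tips, 85 (x) by 125 by 73 mm high, origin under its centre. Leave alone.
- well_plate: Bystander: loose white deep-well plate, 85 (x) by 127 by 43 mm high, origin under its centre. Leave alone.
- bottle: Bystander: loose amber bottle, 54 mm in diameter, 110 mm high, origin under its centre. Leave alone.
Things that resemble listed ones, but are neither listed nor needed, are in the scene too. Leave any red or white look-alike of the cap_b alone. Leave any brown look-alike of the cap_a alone.

How it is judged:
By the outcome, as a careful person would: the job done as asked, in the order asked, and still so for the second after the job is handed in, with the robot touching nothing.
It also fails if it takes over 64 s, if anything falls off the work surface, if the arm or the gripper's body presses on something with over 40 N, if the wrist force passes 120 N, or if a joint passes its speed limit or range.

## Robot

A 6-joint arm with a two-finger parallel gripper is mounted at the origin on the work surface. World frame = base frame: x ahead of the robot, y to its left, z up, the work surface at z = 0. Lengths are in m, angles in rad, forces in N, time in s.
With the tool pointing down it reaches from about 0.375 to 0.9 m from the base axis. Payload 3.1 kg.
Tool frame: the origin (TCP) lies at the very end of the fingers, on their centre line; the grasp point (between the pads) lies 19 mm behind it (tcp_to_grasp is the distance from the TCP to the grasp point, in m); z points along the fingers, y is the direction in which the jaws open and shut (so a half turn about z gives the same grasp; the last joint's range is limited). The gripper opens to 85 mm and grips with 20 to 120 N. Pads are 22 mm wide; open, the fingers measure 114 mm over their backs; the gripper's body (76 mm by 85 mm) begins 54 mm behind the grasp point. The pads swing forward as they close: fully open they stand 13 mm farther back than shut.
Start: joints at [1.034, 0.527, 1.433, -0, 1.181, -0.178], TCP at [0.219, 0.585, 0.231] pointing down, gripper open.
Joint ranges: [-3.08, 3.08], [-0.75, 2.2], [0.22, 2.44], [-1.43, 4.57], [0, 2.65], [-2.85, 2.85]. Speed limits (rad/s): [2.79, 2.79, 3.14, 3.14, 3.14, 3.14].

## Interface

Orientations are given as a unit quaternion [x, y, z, w].
In Python, from station import sense, snapshot, camera_info, sign_off, tcp_to_grasp gives the robot as it stands.
- The arm moves only by the shell command python3 -m inch 'ROWS' [FORCE]. ROWS is JSON, a list of rows, each a list of 3 entries, a list of its own where there are three numbers: the closure, from -1 (fully open) to 1 (shut), so that 0 is half open, then the shift along the tool's x, y, z normalised to -1 to 1, where 1 is 10 cm, then the turn, a rotation vector about the tool's x, y, z normalised to -1 to 1, where 1 is 360 degrees. In form: [[jaw, [dx, dy, dz], [ax, ay, az]], ...]. A call has 1 to 20 rows; each row is the pose to reach, as a shift and turn from the pose commanded when the call began, along the tool's axes at that moment, turning the shorter way round; what a row does not reach only later rows make up. A row lasts 1/10 s, in which the tool goes at most 50 mm and 8.59 degrees, less where a joint would pass 70% of its speed; a pose out of reach is approached as far as the arm can. A call with a number of a shift or a turn outside -1 to 1 is refused whole. A call with a gripper value outside its range is refused whole. The fingers move at their own pace and stop on an object; FORCE is the grip in N (left out, the last holds). Time passes only in rows, so rows that repeat a pose let the fingers close. It gives the time, the measured TCP pose, the force and the opening at its end, in the units of the state.
- sense(): the state, without advancing time (a new reading comes with each control period).
- snapshot(name): name is "side" or "top"; returns (picture, depth): 480x640x3 uint8, blue, green, red; 480x640 float32, m along the optical axis (not along the pixel's ray), 0 where there is no reading.
- camera_info(name): a dict with "K" (3x3 intrinsics, pixels), "origin" and "orientation" of the camera in the world. Camera axes: x right, y down, z forward; pixel columns grow to the right and rows downward; lengths in m; the calibration is good to about 2 mm. A picture is of the moment at which its call begins. camera_info takes no time and is no camera call.
- sign_off(): hands the job in, once; it reports no verdict.
The state is a dict: "t": time; "q": joint angles; "qd": joint speeds; "tau": joint torques, N m; "tcp_pos": TCP position; "tool_rot": TCP orientation; "force": force on the tool from outside, world axes, zero at the start; "ft_torque": the same for the moment, N m; "finger_gap": opening from 0.0 (shut) to 1.0 (fully open).
Only numpy, scipy, OpenCV 4.12 (cv2) and the standard library are available. Lean on these libraries where they do the work, as an engineer would, in place of code of your own. Each camera call takes 0.05 s, during which the arm holds its last target.

## Working session

There is one attempt and no reset: what is moved stays moved. The work goes in short steps, Python scripts to look and compute and a shell command to move; the robot and the scene stay as the last step left them, time stands still between calls to the robot, and variables do not carry over. Pictures are saved under pics/ and viewed, and the job is handed in when it is done.

```bash
mkdir -p pics; ls
python3 - <<'E'
from station import *
import cv2,json
print(sense()); print(tcp_to_grasp)
for n in("side","top"):
    p,d=snapshot(n); cv2.imwrite(f"pics/{n}0.png",p)
    import numpy as np
    np.savez(f"{n}0.npz",p=p,d=d); print(camera_info(n))
E
```

```text
pics
{'t': 0.0, 'q': array([ 1.03348894e+00,  5.28482832e-01,  1.43387884e+00, -2.87666870e-05,
        1.18139221e+00, -1.78510062e-01]), 'qd': array([-0.00154188,  0.00027078, -0.00138921,  0.0003282 ,  0.00021721,
       -0.00142076]), 'tau': array([ 4.48415831e-04, -4.42345691e+01, -1.78027922e+01, -2.04807234e-04,
        8.40604480e-03, -1.42257807e-05]), 'tcp_pos': array([0.21908779, 0.58459126, 0.23033084]), 'tool_rot': array([ 1.78432426e-01,  9.83951575e-01, -1.01679860e-03, -3.66099625e-04]), 'force': array([-0.16512637,  0.29472989,  0.73280462]), 'ft_torque': array([ 0.01928214,  0.01934741, -0.0118643 ]), 'finger_gap': 0.996971413581194}
0.0187
{'K': array([[614.5963147 ,   0.        , 321.33355529],
       [  0.        , 614.5963147 , 243.17945534],
       [  0.        ,   0.        ,   1.        ]]), 'origin': array([ 0.08449836, -0.92024274,  1.05148087]), 'orientation': array([ 0.87984974, -0.22896529,  0.09393728, -0.40572789])}
{'K': array([[499.62379917,   0.        , 309.49433453],
       [  0.        , 499.62379917, 237.0540194 ],
       [  0.        ,   0.        ,   1.        ]]), 'origin': array([0.33833079, 0.04041859, 1.1843228 ]), 'orientation': array([-0.65837333,  0.74398289, -0.0831283 ,  0.0782541 ])}
```

View pics/top0.png

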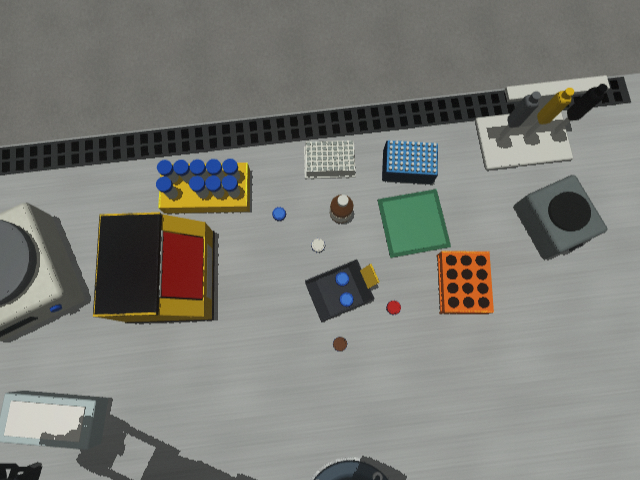

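View pics/side0.png

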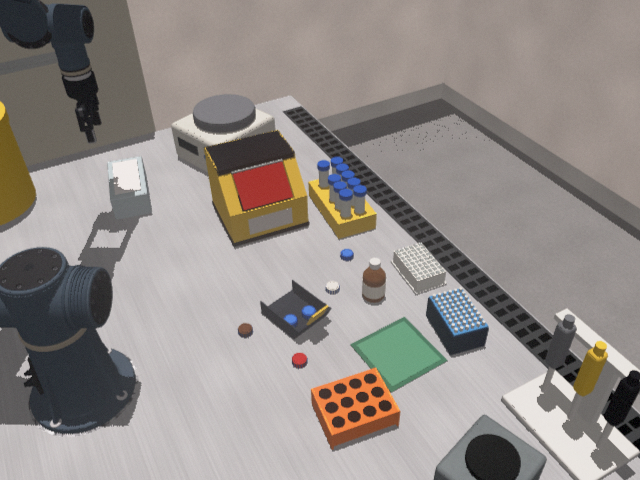

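The top view shows the loose cap at about (279,214) and the tub at (340,290) with its tab at (370,276). The bin flap is at (182,266) and the pad at (414,223). Next I'll measure them.

```bash
cat > h.py <<'E'
import numpy as np, cv2
from scipy.spatial.transform import Rotation as R
from station import *
def cast(n,uv,z):
    c=camera_info(n);K=c["K"];o=np.array(c["origin"]);M=R.from_quat(c["orientation"]).as_matrix()
    uv=np.atleast_2d(uv).astype(float)
    r=np.c_[(uv[:,0]-K[0,2])/K[0,0],(uv[:,1]-K[1,2])/K[1,1],np.ones(len(uv))]@M.T
    return o+r*((z-o[2])/r[:,2])[:,None]
def cloud(n,d):
    c=camera_info(n);K=c["K"];M=R.from_quat(c["orientation"]).as_matrix()
    v,u=np.mgrid[0:480,0:640]
    P=np.stack([(u-K[0,2])/K[0,0]*d,(v-K[1,2])/K[1,1]*d,d],-1)
    return P@M.T+np.array(c["origin"])
def comps(mask,amin=30):
    n,l,s,c=cv2.connectedComponentsWithStats(mask.astype(np.uint8))
    return [(c[i],s[i],l==i) for i in range(1,n) if s[i,4]>=amin]
def colmask(p,lo,hi):
    return cv2.inRange(cv2.cvtColor(p,cv2.COLOR_BGR2HSV),lo,hi)>0
COL=dict(blue=((105,150,80),(125,255,255)),green=((55,80,60),(85,255,255)),red=((0,180,60),(6,255,255)),yellow=((20,150,90),(30,255,255)))
E
python3 - <<'E'
from h import *
np.set_printoptions(precision=4,suppress=True)
for n in("top","side"):
    a=np.load(n+"0.npz");p,d=a["p"],a["d"];C=cloud(n,d)
    print(n)
    for k,(lo,hi) in COL.items():
        for c,s,m in comps(colmask(p,lo,hi)):
            r=cv2.minAreaRect(np.argwhere(m)[:,::-1].astype(np.float32))
            print(k,c,s[4],"z med",np.median(C[m&(d>0)],axis=0),"minrect",np.round(r[0],1),np.round(r[1],1),round(r[2],1))
E
```

```text
top
blue [213.076  166.0877] 171 z med [0.7751 0.2147 0.1213] minrect [213. 166.] [14. 14.] 90.0
blue [229.5276 165.7178] 163 z med [0.7713 0.1775 0.1211] minrect [230.  165.5] [14. 13.] 0.0
blue [163.994 167.024] 167 z med [0.7869 0.3252 0.1212] minrect [164.3 167.3] [13.4 14.1] 45.0
blue [188.5917 166.574 ] 338 z med [0.781  0.2713 0.1211] minrect [188.5 166.5] [13. 31.] 90.0
blue [196.2235 182.7765] 179 z med [0.7401 0.255  0.1209] minrect [196.4 182.8] [14.3 14.3] 63.4
blue [212.5405 182.5351] 185 z med [0.7366 0.2187 0.1207] minrect [212.5 182.5] [14.1 14.1] 45.0
blue [229.0056 182.1854] 178 z med [0.7326 0.1821 0.1209] minrect [229. 182.] [14. 14.] 90.0
blue [163.352  183.5587] 179 z med [0.7479 0.3288 0.1209] minrect [163.5 183.5] [14.1 14.1] 45.0
blue [278.6613 213.3871] 124 z med [0.6774 0.0829 0.0158] minrect [279.  213.5] [12. 11.] 0.0
blue [341.7823 278.4558] 147 z med [ 0.5002 -0.0476  0.0185] minrect [342.  278.5] [13. 12.] 90.0
blue [346.0338 298.9662] 148 z med [ 0.452  -0.051   0.0181] minrect [346. 299.] [14. 12.] 90.0
blue [ 54.1892 307.4324] 37 z med [0.5053 0.593
[... 1232 characters left out ...]

green [402.9639 353.1608] 2967 z med [ 0.6286 -0.2514  0.0024] minrect [400.7 351.3] [60.  68.2] 60.3
red [264.4907 182.4207] 858 z med [0.5617 0.2972 0.1425] minrect [263.1 184.8] [36.  49.3] 73.3
yellow [ 12.0439 174.2096] 2462 z med [-0.0013  0.7139  0.1034] minrect [ 17. 163.] [ 34. 122.] 0.0
yellow [263.1444 190.6488] 1378 z med [0.5623 0.2868 0.1247] minrect [262.6 191.2] [51.4 81.9] 75.8
yellow [336.1991 204.2932] 648 z med [0.7253 0.2192 0.0484] minrect [338.  206.5] [72.9 32. ] 24.1
yellow [319.7188 310.9062] 32 z med [ 0.4993 -0.1153  0.0807] minrect [319.2 311.2] [ 1.8 17.2] 53.1
yellow [590.4246 368.7617] 982 z med [ 0.7884 -0.5561  0.1899] minrect [590.6 367.8] [19.9 56.7] 24.0
```

Run:
```python
from h import *
np.set_printoptions(precision=4,suppress=True)
T=np.load("top0.npz");S=np.load("side0.npz")
CT=cloud("top",T["d"]);CS=cloud("side",S["d"])
def rect(P,name):
    r=cv2.minAreaRect((P[:,:2]*1000).astype(np.float32)); print(name,len(P),np.round(r[0],1),np.round(r[1],1),round(r[2],2))
def planefit(P):
    c=P.mean(0);u,s,v=np.linalg.svd(P-c);n=v[2]*np.sign(v[2,2]);return c,n,s[2]/len(P)**.5
print("deck z top",np.median(CT[330:345,380:420,2]),"side",np.median(CS[380:400,240:260,2]))
for nm,C,I in(("top",CT,T),("side",CS,S)):
    x,y,z=C[...,0],C[...,1],C[...,2]
    m=(z>.180)&(z<.2)&(x>.4)&(x<.72)&(y>.2)&(y<.5)
    rect(C[m],nm+" bintop");print(" z",np.median(z[m]))
    P=C[cv2.erode(colmask(I["p"],*COL["red"]).astype(np.uint8),np.ones((3,3)))>0];P=P[(P[:,2]>.08)]
    c,n,e=planefit(P);print(" flap",c,n,e,"yaw(into bin)",np.degrees(np.arctan2(-n[1],-n[0])), "tilt",np.degrees(np.arccos(n[2])))
    m=(z>.02)&(z<.2)&(x>.4)&(x<.68)&(y>.15)&(y<.47)
    m&=~((x>.66)&(y<.35))
    rect(C[m],nm+" bin all")
    m=(z>.001)&(z<.006)&colmask(I["p"],*COL["green"])
    uv=np.argwhere(colmask(I["p"],*COL["green"]))[:,::-1]
    rect(cast(nm,uv,.003),nm+" pad")
    m=(z>.03)&(z<.045)&(x>.4)&(x<.53)&(y>-.13)&(y<.03)
    rect(C[m],nm+" tubwalls")
    k=colmask(I["p"],*COL["yellow"])&(x>.44)&(x<.54)&(y>-.15)&(y<-.06)
    if k.sum()>30:
        P=C[k];c,n,e=planefit(P);print(" tab",c,n,e,"yaw",np.degrees(np.arctan2(n[1],n[0])),"tilt",np.degrees(np.arccos(n[2])))
        print(P.min(0),P.max(0))
    b=colmask(I["p"],(100,120,50),(125,255,255))
    for cc,s,mm in comps(b,20):
        q=C[mm];
        if np.median(q[:,2])<.03 : 
            P=cast(nm,np.argwhere(mm)[:,::-1],.014); print(" blue",cc,(P.min(0)+P.max(0))/2, np.ptp(P,axis=0), np.median(q,axis=0))
```

```text
deck z top 0.0010775487291299068 side -0.0007285902976381653
top bintop 6547 [560.3 390.7] [131.4 211.1] 85.26
 z 0.1913976465064393
 flap [0.5503 0.2927 0.1457] [0.0322 0.9846 0.1716] 0.02205498875288568 yaw(into bin) -91.87521887756105 tilt 80.11656885372213
top bin all 11948 [557.1 354.8] [203.8 211.4] 84.99
top pad 3564 [ 617.2 -240.5] [147.8 149. ] 3.28
top tubwalls 333 [472.4 -36.7] [100.5 131.2] 15.09
 tab [ 0.4919 -0.1064  0.0653] [-0.22    0.9057  0.3624] 0.004664571292751433 yaw 103.65056059968732 tilt 68.75185866438984
[ 0.4671 -0.1328  0.    ] [ 0.5187 -0.0898  0.089 ]
 blue [278.8358 213.3284] [0.6784 0.0822 0.014 ] [0.0316 0.0301 0.    ] [0.6774 0.0826 0.0156]
 blue [341.7742 278.4774] [ 0.5008 -0.0475  0.014 ] [0.0318 0.0314 0.    ] [ 0.5003 -0.0478  0.0183]
 blue [346.0063 298.9557] [ 0.4519 -0.0511  0.014 ] [0.0335 0.0325 0.    ] [ 0.4514 -0.0508  0.0179]
side bintop 2286 [563.1 389. ] [141.8 212.2] 84.65
 z 0.1884062779528652
 flap [0.5617 0.3045 0.15  ] [-0.0691 -0.7138  0.6969] 0.0034119941202428662 yaw(into bin) 84.47188392004452 tilt 45.82022395609787
side bin all 8103 [559.4 351.5] [217.1 212.9] 84.86
side pad 3008 [ 618.9 -241.6] [144.9 146.8] 3.42
side tubwalls 319 [473.8 -40.9] [107.4 132.3] 11.88
 tab [ 0.498  -0.1145  0.0784] [-0.2321  0.7783  0.5834] 0.0010388382338451395 yaw 106.60701743486865 tilt 54.30824515135462
[ 0.4765 -0.1229  0.022 ] [ 0.5305 -0.0625  0.085 ]
 blue [346.5    252.7895] [0.6792 0.0807 0.014 ] [0.028  0.0293 0.    ] [0.68   0.0811 0.0134]
 blue [308.3628 310.2743] [ 0.5039 -0.046   0.014 ] [0.0312 0.0306 0.    ] [ 0.502  -0.0491  0.0166]
 blue [290.5204 318.6122] [ 0.4562 -0.0498  0.014 ] [0.0264 0.0312 0.    ] [ 0.455  -0.0512  0.0165]
```

Run:
```python
from h import *
T=np.load("top0.npz")["p"];S=np.load("side0.npz")["p"]
a=cv2.resize(T[240:340,280:420],None,fx=4,fy=4,interpolation=2)
b=cv2.resize(S[240:360,240:380],None,fx=4,fy=4,interpolation=2)[:400]
cv2.imwrite("pics/z.png",np.vstack([a,b])[:,:])
```

```text
(no output)
```

View pics/z.png

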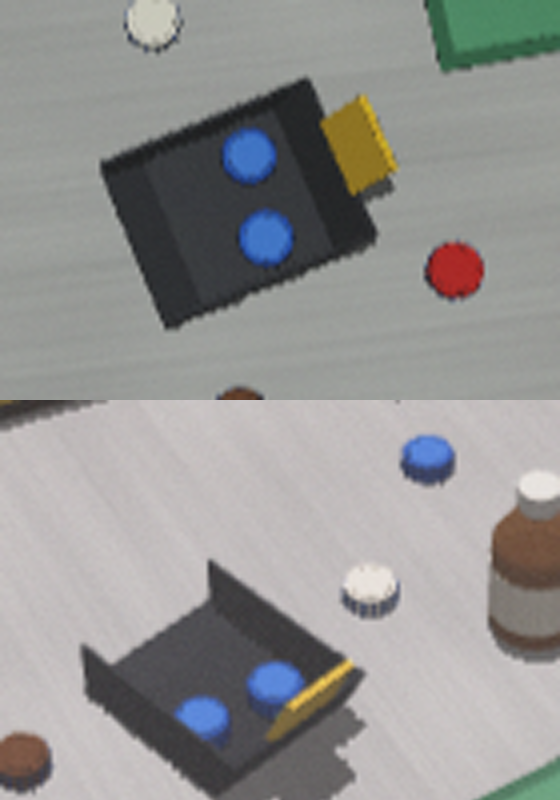

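Run:
```python
from h import *
np.set_printoptions(precision=4,suppress=True)
f=lambda U,V:(U/4+280-.4,V/4+240-.4)
w=cast("top",[f(102,160),f(168,328),f(308,78),f(376,242)],.04)
print(w[:,:2], "w",np.linalg.norm(w[0]-w[1]),np.linalg.norm(w[2]-w[3]),"l",np.linalg.norm(w[0]-w[2]),np.linalg.norm(w[1]-w[3]))
d=(w[0]+w[1]-w[2]-w[3])/2; yaw=np.arctan2(d[1],d[0]);print("yaw",np.degrees(yaw))
e=w[0]-w[1];print(np.degrees(np.arctan2(e[1],e[0]))) 
e=w[2]-w[3];print(np.degrees(np.arctan2(e[1],e[0]))) 
u=np.array([np.cos(yaw),np.sin(yaw)])
o=(w[0]+w[1])[:2]/2-.055*u; print("origin from front",o,"from back",(w[2]+w[3])[:2]/2+.0765*u)
t=cast("top",[f(362,95),f(396,168)],.081);print("tab top",t[:,:2],np.linalg.norm(t[0]-t[1]),"mid",t.mean(0),"exp",o+u*(-.055-.081*np.tan(np.radians(25))))
print("grip",o-.0868*u)
# bin: sill etc from bintop
```

```text
[[ 0.505   0.0384]
 [ 0.4055  0.0127]
 [ 0.5381 -0.0862]
 [ 0.4392 -0.1112]] w 0.10278567723530375 0.10200526766376841 l 0.12893752210611448 0.128420791589687
yaw 105.03703879500361
14.468468668623283
14.173849518273823
origin from front [ 0.4695 -0.0276] from back [ 0.4688 -0.0248]
tab top [[ 0.5176 -0.1103]
 [ 0.4747 -0.1229]] 0.04475759995348044 mid [ 0.4962 -0.1166  0.081 ] exp [ 0.4936 -0.1172]
grip [ 0.492  -0.1114]
```

Tub yaw is about 104.6° with its grip near (.492,-.111), the bin yaw is about 85° with its origin near (.558,.354), and the cap is at (.679,.082). These agree with the sizes given and with the other view. Now I'll move toward the cap.

```bash
cat >> h.py <<'E'
def log():
    s=sense()
    with open("kin.txt","a") as f: f.write(repr(list(map(float,list(s["q"])+list(s["tcp_pos"])+list(s["tool_rot"]))))+"\n")
    return s
def rotz(x,z):
    # rotation from tool y (approx) and z
    z=np.array(z,float);z/=np.linalg.norm(z);y=np.array(x,float);y-=z*(y@z);y/=np.linalg.norm(y)
    return np.c_[np.cross(y,z),y,z]
def to(pos,M):
    s=log();Rt=R.from_quat(s["tool_rot"]);
    d=Rt.inv().apply(np.array(pos)-s["tcp_pos"])/.1
    r=(Rt.inv()*R.from_matrix(M)).as_rotvec()/(2*np.pi)
    print("t",round(s["t"],2),"shift",np.round(d,3),"turn",np.round(r,4),"rows>=",max(np.linalg.norm(d)/.5,np.linalg.norm(r)*360/8.59).round(1), "F",np.round(s["force"],1),"gap",round(s["finger_gap"],3),"q",np.round(s["q"],2))
E
python3 -c "from h import *;log()"
python3 -m inch '[[-1,[-0.5,-0.25,-0.4],[0,0,0]],[-1,[-1,-0.5,-0.4],[0,0,0]],[-1,[-1,-0.5,-0.4],[0,0,0]]]'
python3 -c "from h import *;log()"
python3 -m inch '[[-1,[-0.5,-0.25,0],[0,0,0]],[-1,[-1,-0.5,0],[0,0,0]],[-1,[-1,-0.5,0],[0,0,0]]]'
python3 -c "from h import *;log()"
python3 -m inch '[[-1,[-0.5,-0.25,0],[0,0,0]],[-1,[-1,-0.5,0],[0,0,0]],[-1,[-1,-0.5,0],[0,0,0]]]'
python3 -c "from h import *;log()"
python3 -m inch '[[-1,[-0.5,-0.25,0],[0,0,0]],[-1,[-1,-0.5,0],[0,0,0]],[-1,[-1,-0.5,0],[0,0,0]]]'
python3 - <<'E'
from h import *
a=np.radians(14.6)
to([.679,.0815,.12],rotz([np.cos(a),np.sin(a),0],[0,0,-1]))
to([.679,.0815,.12],rotz([-np.cos(a),-np.sin(a),0],[0,0,-1]))
E
```

```text
t: 0.4
tcp_pos: [0.2976, 0.5013, 0.2722]
tool_rot: [0.179, 0.984, 0.0, 0.001]
force: [-0.9, -0.1, -0.9]
finger_gap: 1.001
t: 0.7
tcp_pos: [0.3744, 0.418, 0.271]
tool_rot: [0.181, 0.984, -0.001, 0.0]
force: [0.3, -0.4, -0.4]
finger_gap: 0.999
t: 1.0
tcp_pos: [0.4505, 0.3366, 0.271]
tool_rot: [0.18, 0.984, -0.0, 0.001]
force: [-0.1, 1.1, 0.2]
finger_gap: 0.998
t: 1.3
tcp_pos: [0.5266, 0.255, 0.271]
tool_rot: [0.18, 0.984, -0.0, 0.001]
force: [-0.7, -0.1, 1.0]
finger_gap: 1.003
t 1.3 shift [-2.037 -1.082  1.514] turn [1.000e-04 3.000e-04 1.518e-01] rows>= 6.4 F [-0.7 -0.1  1. ] gap 1.003 q [ 0.26  0.43  1.49 -0.    1.22 -0.95]
t 1.3 shift [-2.037 -1.082  1.514] turn [-3.000e-04  1.000e-04 -3.482e-01] rows>= 14.6 F [-0.7 -0.1  1. ] gap 1.003 q [ 0.26  0.43  1.49 -0.    1.22 -0.95]
```

```bash
python3 -m inch '[[-1,[-0.5,-0.25,0],[0,0,0]],[-1,[-1,-0.5,0],[0,0,0]],[-1,[-1,-0.5,0],[0,0,0]]]'
python3 -c "from h import *;log()"
python3 -m inch '[[-1,[-0.5,-0.3,0.2],[0,0,0.02]],[-1,[-1,-0.55,0.5],[0,0,0.04]],[-1,[-1,-0.55,0.9],[0,0,0.06]],[-1,[-1,-0.55,1],[0,0,0.085]],[-1,[-1,-0.55,1],[0,0,0.107]],[-1,[-1,-0.55,1],[0,0,0.13]],[-1,[-1,-0.55,1],[0,0,0.152]],[-1,[-1,-0.55,1],[0,0,0.152]]]'
python3 - <<'E'
from h import *
a=np.radians(14.6)
for z in(.08,.002):to([.679,.0815,z],rotz([np.cos(a),np.sin(a),0],[0,0,-1]))
E
```

```text
t: 1.6
tcp_pos: [0.6027, 0.173, 0.2709]
tool_rot: [0.18, 0.984, -0.0, 0.001]
force: [-0.5, 0.7, 0.3]
finger_gap: 1.001
t: 2.4
tcp_pos: [0.6732, 0.0908, 0.1708]
tool_rot: [0.61, 0.792, -0.0, -0.001]
force: [-0.6, 0.3, 0.3]
finger_gap: 0.999
t 2.4 shift [-0.106  0.034  0.908] turn [-0.0002 -0.0002  0.0006] rows>= 1.8 F [-0.6  0.3  0.3] gap 0.999 q [-0.03  0.67  1.34  0.    1.14 -0.29]
t 2.4 shift [-0.107  0.035  1.687] turn [-0.0002 -0.0002  0.0006] rows>= 3.4 F [-0.6  0.3  0.3] gap 0.999 q [-0.03  0.67  1.34  0.    1.14 -0.29]
```

```bash
python3 -m inch '[[-1,[-0.11,0.035,0.5],[0,0,0]],[-1,[-0.11,0.035,1],[0,0,0]],[-1,[-0.11,0.035,1],[0,0,0]]]'
python3 -m inch '[[-1,[0,0,0.3],[0,0,0]],[-1,[0,0,0.5],[0,0,0]],[-1,[0,0,0.66],[0,0,0]],[0.2,[0,0,0.67],[0,0,0]],[1,[0,0,0.67],[0,0,0]],[1,[0,0,0.67],[0,0,0]],[1,[0,0,0.67],[0,0,0]],[1,[0,0,0.67],[0,0,0]],[1,[0,0,0.67],[0,0,0]],[1,[0,0,0.67],[0,0,0]]]' 20
python3 - <<'E'
from h import *
print(log())
p,d=snapshot("top");cv2.imwrite("pics/g1.png",cv2.resize(p[150:280,220:360],None,fx=4,fy=4))
E
```

```text
t: 2.7
tcp_pos: [0.6733, 0.0803, 0.0628]
tool_rot: [0.61, 0.793, -0.005, -0.008]
force: [-1.9, 0.3, -1.2]
finger_gap: 1.0
t: 3.7
tcp_pos: [0.6815, 0.0792, 0.0062]
tool_rot: [0.611, 0.792, 0.001, 0.001]
force: [-0.3, 1.6, 6.8]
finger_gap: 0.36
{'t': 3.7, 'q': array([-4.68605067e-02,  8.86144891e-01,  1.40045002e+00,  1.91633382e-04,
        8.52085862e-01, -3.04013585e-01]), 'qd': array([-0.00226169, -0.00123493, -0.00109486,  0.00221233,  0.00028355,
        0.00043393]), 'tau': array([-3.37974122e-01, -4.88817394e+01, -1.13858593e+01, -8.95029260e-02,
       -2.09171232e-01,  1.56950910e-02]), 'tcp_pos': array([0.68150051, 0.07920597, 0.00621642]), 'tool_rot': array([0.61065209, 0.79189765, 0.0008932 , 0.00115203]), 'force': array([-0.25268036,  1.6393641 ,  6.81348613]), 'ft_torque': array([ 0.0684415 ,  0.09230871, -0.00461727]), 'finger_gap': 0.35973495057314664}
```

View pics/g1.png

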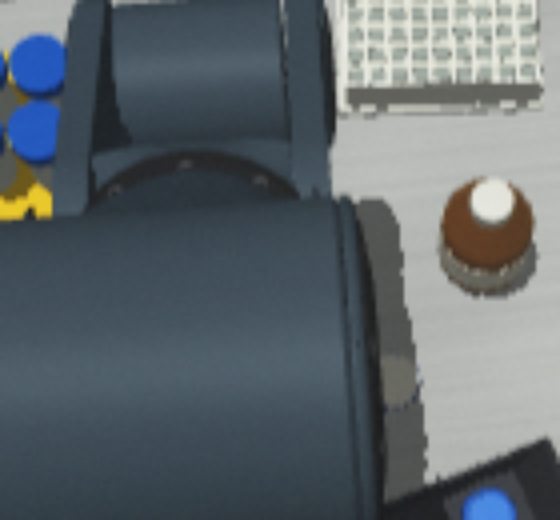

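```bash
python3 -m inch '[[1,[0,0,-0.3],[0,0,0]],[1,[0,0,-0.6],[0,0,0]],[1,[0,0,-1],[0,0,0]],[1,[0,0,-1],[0,0,0]]]'
python3 - <<'E'
from h import *
a=np.radians(14.6);u=np.array([np.cos(np.radians(104.6)),np.sin(np.radians(104.6))])
o=np.array([.4697,-.0265]);t=o+.014*u;print(t)
to([*t,.11],rotz([np.cos(a),np.sin(a),0],[0,0,-1]))
p,d=snapshot("side");cv2.imwrite("pics/g2.png",p)
E
```

```text
t: 4.15
tcp_pos: [0.6847, 0.079, 0.1109]
tool_rot: [0.611, 0.792, 0.004, 0.005]
force: [1.1, -0.7, -0.1]
finger_gap: 0.361
[ 0.46617103 -0.01295207]
t 4.15 shift [-0.334 -2.348 -0.018] turn [0.0019 0.0006 0.0004] rows>= 4.7 F [ 1.1 -0.7 -0.1] gap 0.361 q [-0.05  0.75  1.36  0.    1.02 -0.3 ]
```

View pics/g2.png

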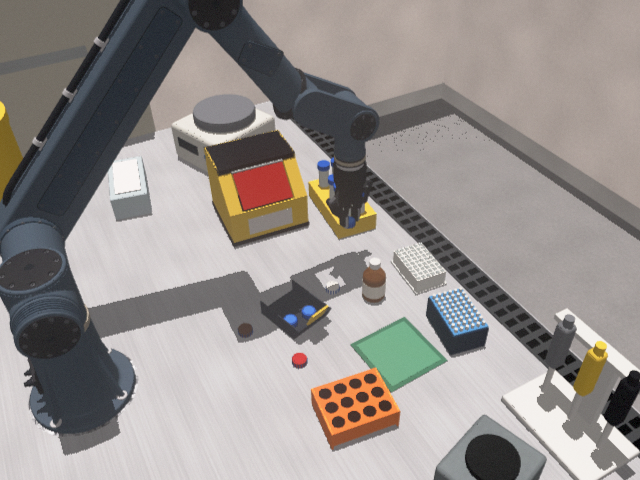

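```bash
python3 -m inch '[[1,[-0.1,-0.5,0],[0,0,0]],[1,[-0.15,-1,0],[0,0,0]],[1,[-0.15,-1,0],[0,0,0]]]'
python3 -m inch '[[1,[-0.1,-0.5,0],[0,0,0]],[1,[-0.15,-1,0],[0,0,0]],[1,[-0.15,-1,0],[0,0,0]],[1,[-0.15,-1,0],[0,0,0]],[1,[-0.15,-1,0],[0,0,0]]]'
python3 - <<'E'
from h import *
a=np.radians(14.6);M=rotz([np.cos(a),np.sin(a),0],[0,0,-1])
for z in(.06,.012):to([.4662,-.013,z],M)
E
```

```text
t: 4.5
tcp_pos: [0.5746, 0.0392, 0.101]
tool_rot: [0.611, 0.791, -0.006, -0.009]
force: [-0.3, 0.2, 0.1]
finger_gap: 0.361
t: 5.0
tcp_pos: [0.4961, -0.0009, 0.1042]
tool_rot: [0.611, 0.792, 0.0, 0.001]
force: [-0.4, 0.4, 0.0]
finger_gap: 0.363
t 5.0 shift [-0.041 -0.32   0.441] turn [0.0003 0.0001 0.0003] rows>= 1.1 F [-0.4  0.4  0. ] gap 0.363 q [-0.23  0.56  1.87  0.    0.71 -0.48]
t 5.0 shift [-0.041 -0.321  0.921] turn [0.0003 0.0001 0.0003] rows>= 2.0 F [-0.4  0.4  0. ] gap 0.363 q [-0.23  0.56  1.87  0.    0.71 -0.48]
```

```bash
python3 -m inch '[[1,[-0.04,-0.32,0.1],[0,0,0]],[1,[-0.04,-0.32,0.4],[0,0,0]],[1,[-0.04,-0.32,0.7],[0,0,0]],[1,[-0.04,-0.32,0.9],[0,0,0]],[1,[-0.04,-0.32,0.9],[0,0,0]],[1,[-0.04,-0.32,0.9],[0,0,0]]]'
python3 -m inch '[[0.0,[0,0,0],[0,0,0]],[0.0,[0,0,0],[0,0,0]],[0.0,[0,0,0],[0,0,0]],[0.0,[0,0,-0.3],[0,0,0]],[0.0,[0,0,-0.7],[0,0,0]],[0,[0,0,-1],[0,0,0]],[0,[0,0,-1],[0,0,0]]]'
python3 - <<'E'
from h import *
log()
np.set_printoptions(precision=4,suppress=True)
p,d=snapshot("side");cv2.imwrite("pics/g3.png",cv2.resize(p[220:350,220:380],None,fx=4,fy=4))
K=np.array([eval(l) for l in open("kin.txt")]);print(len(K))
# fit kinematics: chain z(q1) y(q2) y(q3) z(q4) y(q5) z(q6) with fixed offsets
from scipy.optimize import least_squares
def fk(p,q):
    o=p.reshape(6,3) if 0 else None
    h,a,ex,b,d6,lat,w,bx=p
    T=R.from_euler("z",q[0]);pos=T.apply([bx,lat,h])
    T=T*R.from_euler("y",q[1]);pos=pos+T.apply([0,0,a])
    T=T*R.from_euler("y",q[2]);pos=pos+T.apply([ex,0,b])
    T=T*R.from_euler("z",q[3])*R.from_euler("y",q[4]);pos=pos+T.apply([w,0,d6])
    T=T*R.from_euler("z",q[5]);return pos,T
f=lambda p:np.concatenate([fk(p,k[:6])[0]-k[6:9] for k in K])
r=least_squares(f,[.2,.4,0,.4,.2,.11,0,0]);print(r.x,np.abs(r.fun).max(),np.linalg.svd(r.jac)[1])
for k in K[-2:]:
    print((fk(r.x,k[:6])[1].inv()*R.from_quat(k[9:])).as_rotvec())
E
```

```text
t: 5.6
tcp_pos: [0.4658, -0.0126, 0.014]
tool_rot: [0.61, 0.792, 0.0, 0.0]
force: [-0.9, -0.2, -0.0]
finger_gap: 0.36
t: 6.3
tcp_pos: [0.4672, -0.0132, 0.1183]
tool_rot: [0.611, 0.792, 0.002, 0.004]
force: [0.4, 0.3, -0.6]
finger_gap: 0.501
14
[0.2742 0.588  0.1141 0.3917 0.2967 0.111  0.     0.    ] 1.0639858993855e-09 [7.445  6.4498 3.7417 0.6341 0.6325 0.4129 0.0097 0.0095]
[-0.     -0.      1.5708]
[-0.      0.      1.5708]
```

View pics/g3.png

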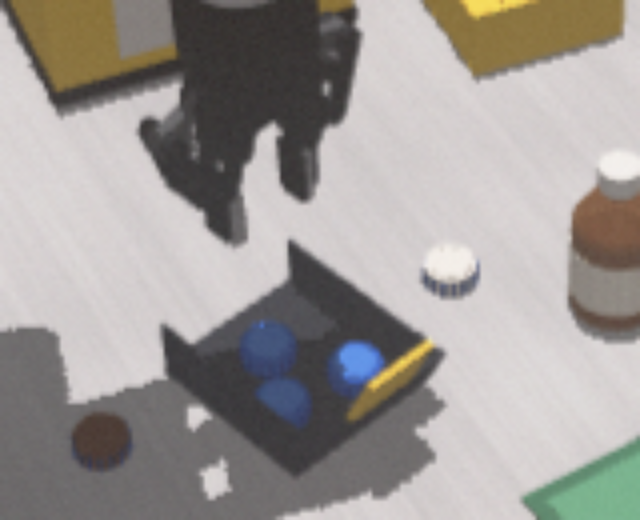

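All three caps are in the tub, and the picture shows blue at (267,348), (284,400) and (357,365). The kinematic fit is exact, so I'll use it to check that the planned poses are reachable.

```bash
cat >> h.py <<'E'
from scipy.optimize import least_squares
KP=[0.2742,0.588,0.1141,0.3917,0.2967,0.111]
LO=np.array([-3.08,-.75,.22,-1.43,0,-2.85]);HI=np.array([3.08,2.2,2.44,4.57,2.65,2.85])
def fk(q,p=KP):
    h,a,ex,b,d6,lat=p
    T=R.from_euler("z",q[0]);pos=T.apply([0,lat,h])
    T=T*R.from_euler("y",q[1]);pos=pos+T.apply([0,0,a])
    T=T*R.from_euler("y",q[2]);pos=pos+T.apply([ex,0,b])
    T=T*R.from_euler("z",q[3])*R.from_euler("y",q[4]);pos=pos+T.apply([0,0,d6])
    return pos,T*R.from_euler("z",q[5]+np.pi/2)
def ik(pos,M,n=60,seed=0,q0=None):
    g=np.random.default_rng(seed);Rt=R.from_matrix(M);sol=[]
    def f(q):
        p,T=fk(q);return np.r_[(p-pos)*3,(T.inv()*Rt).as_rotvec()]
    starts=[g.uniform(LO,HI) for _ in range(n)] if q0 is None else [np.clip(q0,LO+1e-3,HI-1e-3)]
    for s in starts:
        r=least_squares(f,s,bounds=(LO,HI))
        if r.cost<1e-8 and not any(np.abs(r.x-x).max()<.02 for x in sol): sol.append(r.x)
    return sol
TY,TO=np.radians(104.6),np.array([.4697,-.0265,0])
BY,BO=np.radians(84.9),np.array([.558,.354,0])
c25,s25=np.cos(np.radians(25)),np.sin(np.radians(25))
def tubpose(lip,yaw,tilt):
    """origin, matrix of tub with lip(55,0,8) at lip; tilt front down deg"""
    M=R.from_euler("zy",[yaw,np.radians(tilt)]).as_matrix()
    return np.array(lip)-M@[.055,0,.008],M
def grasp(o,M,sgn=1,off=0.0187):
    """TCP pos, tool matrix for tab grasp"""
    z=M@[s25,0,-c25];y=sgn*(M@[c25,0,s25])
    return o+M@[-.0868,0,.0671]+z*off, rotz(y,z)
def binpt(x,y,z):
    return BO+R.from_euler("z",BY).apply([x,y,z])
E
python3 - <<'E'
from h import *
np.set_printoptions(precision=2,suppress=True)
for sg in(1,-1):
    print("sgn",sg)
    M=R.from_euler("z",TY).as_matrix()
    P={"grasp":grasp(TO,M,sg),"pre":grasp(TO+[0,0,.08],M,sg)}
    for nm,l,t in(("appr",(-.16,0,.13),0),("in",(-.045,0,.118),0),("tip30",(-.045,0,.1),30),("tip65",(-.045,0,.088),65)):
        P[nm]=grasp(*tubpose(binpt(*l),BY,t),sg)
    P["pad"]=grasp(np.array([.617,-.241,.004]),M,sg)
    for k,(p,m) in P.items():
        print(k,p, *ik(p,m,25))
E
```

```text
sgn 1
grasp [ 0.49 -0.1   0.05] [-0.6   0.76  1.72  0.33  1.02 -2.65]
pre [ 0.49 -0.1   0.13] [-0.6   0.63  1.69  0.3   1.18 -2.6 ]
appr [0.53 0.06 0.17] [-0.33  0.52  1.77  0.5   1.03 -2.12]
in [0.54 0.18 0.16] [-0.11  0.55  1.75  0.56  0.93 -1.95]
tip30 [0.56 0.18 0.14] [-0.09  0.79  1.36  0.39  1.52 -1.58]
tip65 [0.59 0.18 0.12] [-0.07  1.13  0.94  0.44  2.13 -1.26]
pad [ 0.64 -0.32  0.05] [-0.72  0.99  1.04  0.24  1.48 -2.61]
sgn -1
grasp [ 0.49 -0.1   0.05] [-0.6   0.76  1.72  0.33  1.02  0.49]
pre [ 0.49 -0.1   0.13] [-0.6   0.63  1.69  0.3   1.18  0.55]
appr [0.53 0.06 0.17] [-0.33  0.52  1.77  0.5   1.03  1.03]
in [0.54 0.18 0.16] [-0.11  0.55  1.75  0.56  0.93  1.19]
tip30 [0.56 0.18 0.14] [-0.09  0.79  1.36  0.39  1.52  1.56]
tip65 [0.59 0.18 0.12] [-0.07  1.13  0.94  0.44  2.13  1.88]
pad [ 0.64 -0.32  0.05] [-0.72  0.99  1.04  0.24  1.48  0.53]
```

```bash
sed -i 's/from_euler("zy"/from_euler("ZY"/' h.py
python3 - <<'E'
from h import *
np.set_printoptions(precision=3,suppress=True)
for sg in(1,-1):
    print("sgn",sg)
    M=R.from_euler("z",TY).as_matrix()
    P={"grasp":grasp(TO,M,sg),"pre":grasp(TO+[0,0,.08],M,sg)}
    for nm,l,t in(("appr",(-.16,0,.13),0),("in",(-.045,0,.118),0),("tip30",(-.045,0,.1),30),("tip65",(-.045,0,.088),65)):
        P[nm]=grasp(*tubpose(binpt(*l),BY,t),sg)
    for a in (90,105,120,180,0,270): P["pad%d"%a]=grasp(np.array([.617,-.241,.004]),R.from_euler("z",np.radians(a)).as_matrix(),sg)
    for k,(p,m) in P.items():
        print(k,p, *ik(p,m,25))
M=R.from_euler("z",TY).as_matrix()
for sg in(1,-1):to(*grasp(TO+[0,0,.08],M,sg))
E
```

```text
sgn 1
grasp [ 0.49  -0.103  0.05 ] [-0.603  0.764  1.719  0.33   1.023 -2.653]
pre [ 0.49  -0.103  0.13 ] [-0.603  0.631  1.688  0.304  1.179 -2.596]
appr [0.532 0.061 0.172] [-0.335  0.52   1.767  0.5    1.027 -2.116]
in [0.542 0.176 0.16 ] [-0.114  0.549  1.754  0.555  0.93  -1.954]
tip30 [0.546 0.215 0.203] [ 0.227  0.525  1.532 -0.092  1.114 -1.213]
tip65 [0.552 0.291 0.227] [ 0.552  0.769  1.155 -0.544  1.667 -0.857]
pad90 [ 0.617 -0.32   0.054] [-0.772  0.939  1.169  0.315  1.359 -2.46 ]
pad105 [ 0.637 -0.317  0.054] [-0.719  0.988  1.037  0.238  1.488 -2.616]
pad120 [ 0.656 -0.309  0.054] [-0.66   1.031  0.926  0.16   1.592 -2.784]
pad180 [ 0.696 -0.241  0.054] [-0.415  1.067  0.833 -0.172  1.643  2.749]
pad0 [ 0.538 -0.241  0.054] [-0.763  0.704  1.946  1.075  0.338 -1.764]
pad270 [ 0.617 -0.162  0.054] [-0.24   0.797  1.584 -0.639  0.759  1.801]
sgn -1
grasp [ 0.49  -0.103  0.05 ] [-0.603  0.764  1.719  0.33   1.023  0.488]
pre [ 0.49  -0.103  0.13 ] [-0.603  0.631  1.688  0.304  1.179  0.545]
appr [0.532 0.061 0.172] [-0.335  0.52   1.767  0.5    1.027  1.025]
in [0.542 0.1
[... 221 characters left out ...]
] [-0.772  0.939  1.169  0.315  1.359  0.682]
pad105 [ 0.637 -0.317  0.054] [-0.719  0.988  1.037  0.238  1.488  0.526]
pad120 [ 0.656 -0.309  0.054] [-0.66   1.031  0.926  0.16   1.592  0.357]
pad180 [ 0.696 -0.241  0.054] [-0.415  1.067  0.833 -0.172  1.643 -0.393]
pad0 [ 0.538 -0.241  0.054] [-0.763  0.704  1.946  1.075  0.338  1.378]
pad270 [ 0.617 -0.162  0.054] [-0.24   0.797  1.584 -0.639  0.759 -1.34 ]
t 6.35 shift [-0.929  0.    -0.132] turn [-0.054  0.055 -0.245] rows>= 10.8 F [-0.4 -0.4  0.5] gap 0.498 q [-0.27  0.51  1.93 -0.    0.69 -0.53]
t 6.35 shift [-0.929  0.    -0.132] turn [0.055 0.054 0.246] rows>= 10.8 F [-0.4 -0.4  0.5] gap 0.498 q [-0.27  0.51  1.93 -0.    0.69 -0.53]
```

Run:
```python
from h import *
M=R.from_euler("z",TY).as_matrix()
to(*grasp(TO,M,-1,.0187-.06))
to(*grasp(TO,M,-1,.0187-.09))
```

```text
t 6.35 shift [-1.182 -0.002  0.125] turn [0.0554 0.0543 0.2461] rows>= 10.8 F [-0.4 -0.4  0.5] gap 0.498 q [-0.27  0.51  1.93 -0.    0.69 -0.53]
t 6.35 shift [-1.31e+00 -1.00e-03 -1.47e-01] turn [0.0554 0.0543 0.2461] rows>= 10.8 F [-0.4 -0.4  0.5] gap 0.498 q [-0.27  0.51  1.93 -0.    0.69 -0.53]
```

```bash
python3 -m inch '[[0,[-0.4,0,-0.2],[0.005,0.005,0.02]],[0,[-0.8,0,-0.3],[0.009,0.009,0.041]],[0,[-1,0,-0.3],[0.014,0.014,0.062]],[0,[-1,0,-0.3],[0.019,0.018,0.083]],[0,[-1,0,-0.3],[0.023,0.023,0.103]],[0,[-1,0,-0.3],[0.028,0.027,0.124]],[0,[-1,0,-0.3],[0.033,0.032,0.145]],[0,[-1,0,-0.3],[0.037,0.036,0.165]],[0,[-1,0,-0.3],[0.042,0.041,0.186]],[0,[-1,0,-0.3],[0.047,0.046,0.207]],[0,[-1,0,-0.3],[0.051,0.050,0.227]],[0,[-1,0,-0.3],[0.0554,0.0543,0.246]],[0,[-1,0,-0.3],[0.0554,0.0543,0.246]],[0,[-1,0,-0.3],[0.0554,0.0543,0.246]]]'
python3 - <<'E'
from h import *
M=R.from_euler("z",TY).as_matrix()
np.set_printoptions(precision=4,suppress=True)
p,d=snapshot("top");C=cloud("top",d)
cv2.imwrite("pics/g4.png",cv2.resize(p[230:350,280:420],None,fx=4,fy=4))
to(*grasp(TO,M,-1,.0187-.06));to(*grasp(TO,M,-1))
s=sense();pp,T=fk(s["q"]);print("fk err",pp-s["tcp_pos"],(T.inv()*R.from_quat(s["tool_rot"])).as_rotvec())
E
```

```text
t: 7.75
tcp_pos: [0.4894, -0.1093, 0.1435]
tool_rot: [0.968, 0.125, -0.031, -0.216]
force: [0.0, -0.4, 0.1]
finger_gap: 0.495
t 7.8 shift [0.017 0.342 0.273] turn [-0.0006  0.0009  0.    ] rows>= 0.9 F [ 0.   0.4 -0.1] gap 0.501 q [-0.61  0.61  1.67  0.29  1.22  0.55]
t 7.8 shift [0.021 0.344 0.873] turn [-0.0006  0.0009  0.    ] rows>= 1.9 F [ 0.   0.4 -0.1] gap 0.501 q [-0.61  0.61  1.67  0.29  1.22  0.55]
fk err [ 0. -0. -0.] [ 0.  0. -0.]
```

View pics/g4.png

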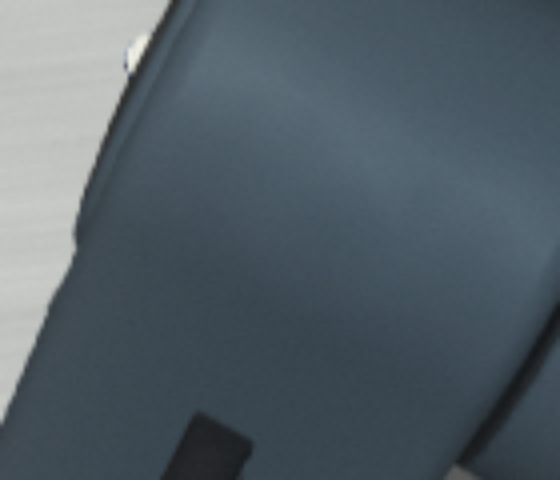

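```bash
python3 -m inch '[[0,[0.02,0.34,0],[0,0,0]],[0,[0.02,0.34,0.2],[0,0,0]],[0,[0.02,0.34,0.4],[0,0,0]],[0,[0.02,0.34,0.6],[0,0,0]],[0,[0.02,0.34,0.8],[0,0,0]],[0,[0.02,0.34,0.87],[0,0,0]],[0,[0.02,0.34,0.87],[0,0,0]],[0,[0.02,0.34,0.87],[0,0,0]]]'
python3 - <<'E'
from h import *
M=R.from_euler("z",TY).as_matrix()
p,d=snapshot("side")
cv2.imwrite("pics/g5.png",cv2.resize(p[220:350,220:380],None,fx=4,fy=4))
to(*grasp(TO,M,-1))
E
```

```text
t: 8.6
tcp_pos: [0.4905, -0.1033, 0.0515]
tool_rot: [0.968, 0.124, -0.03, -0.215]
force: [0.0, -1.0, -0.1]
finger_gap: 0.503
t 8.65 shift [-0.009 -0.002  0.018] turn [-0.0002  0.0006 -0.0001] rows>= 0.0 F [-0.1 -0.4  0.4] gap 0.5 q [-0.6   0.76  1.71  0.33  1.03  0.49]
```

View pics/g5.png

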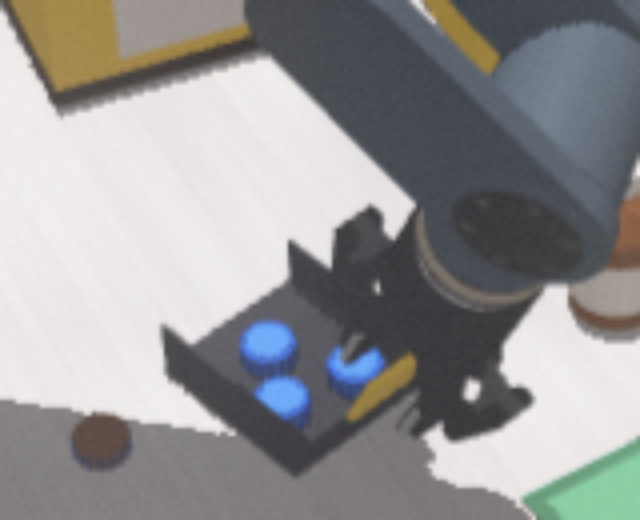

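The fingers at (355,345) and (408,415) straddle the tab, whose centre is at about (381,388). I'll close now.

```bash
python3 -m inch '[[0.4,[0,0,0],[0,0,0]],[0.7,[0,0,0],[0,0,0]],[0.8,[0,0,0],[0,0,0]],[0.9,[0,0,0],[0,0,0]],[1,[0,0,0],[0,0,0]],[1,[0,0,0],[0,0,0]],[1,[0,0,0],[0,0,0]],[1,[0,0,0],[0,0,0]]]' 80
python3 - <<'E'
from h import *
s=log();T=R.from_quat(s["tool_rot"]).as_matrix()
print("up in tool",T.T@[0,0,1],s["force"])
E
```

```text
t: 9.45
tcp_pos: [0.4899, -0.1031, 0.0516]
tool_rot: [0.968, 0.124, -0.03, -0.216]
force: [-0.9, -1.5, 5.6]
finger_gap: 0.046
up in tool [-0.00457311 -0.42536578 -0.90500997] [-0.94716302 -1.4769352   5.61381258]
```

```bash
python3 -m inch '[[1,[0,-0.05,-0.1],[0,0,0]],[1,[0,-0.15,-0.32],[0,0,0]],[1,[0,-0.3,-0.64],[0,0,0]],[1,[0,-0.42,-0.9],[0,0,0]],[1,[0,-0.42,-0.9],[0,0,0]],[1,[0,-0.42,-0.9],[0,0,0]]]'
python3 - <<'E'
from h import *
p,d=snapshot("side")
cv2.imwrite("pics/g6.png",cv2.resize(p[180:350,200:400],None,fx=4,fy=4))
p,d=snapshot("top")
cv2.imwrite("pics/g6t.png",cv2.resize(p[180:350,240:440],None,fx=4,fy=4))
for l in((-.18,0,.15),(-.16,0,.118)):
    print(l);to(*grasp(*tubpose(binpt(*l),BY,0),-1))
E
```

```text
t: 10.05
tcp_pos: [0.4905, -0.1033, 0.1506]
tool_rot: [0.968, 0.124, -0.03, -0.215]
force: [-0.2, -0.2, -3.2]
finger_gap: 0.049
(-0.18, 0, 0.15)
t 10.15 shift [ 0.753 -1.352  0.16 ] turn [-0.0005  0.0242  0.0492] rows>= 3.1 F [ 0.1  0.8 -2.6] gap 0.043 q [-0.6   0.6   1.67  0.3   1.23  0.56]
(-0.16, 0, 0.118)
t 10.15 shift [ 0.822 -1.386  0.529] turn [-0.0005  0.0242  0.0492] rows>= 3.4 F [ 0.1  0.8 -2.6] gap 0.043 q [-0.6   0.6   1.67  0.3   1.23  0.56]
```

View pics/g6.png

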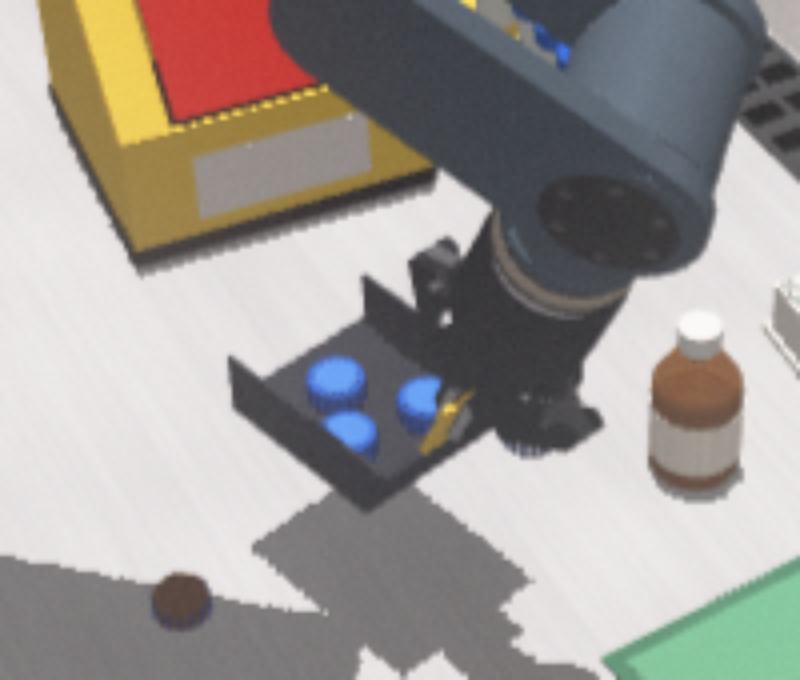

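View pics/g6t.png

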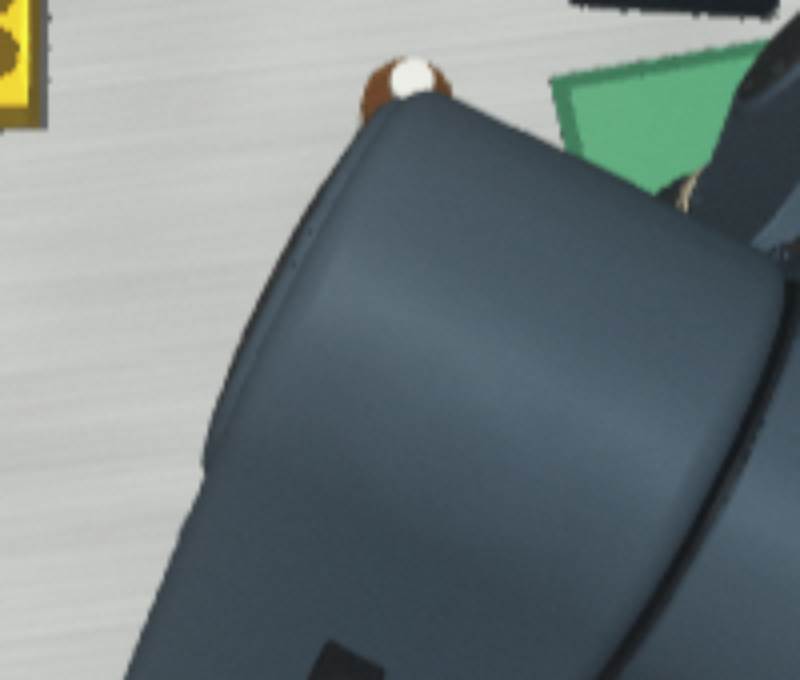

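```bash
python3 -m inch '[[1,[0.03,-0.05,0.01],[0,0.001,0.002]],[1,[0.09,-0.15,0.02],[0,0.003,0.006]],[1,[0.17,-0.3,0.03],[0,0.006,0.012]],[1,[0.26,-0.47,0.05],[0,0.009,0.018]],[1,[0.35,-0.63,0.07],[0,0.012,0.024]],[1,[0.44,-0.78,0.09],[0,0.015,0.030]],[1,[0.50,-0.90,0.1],[0,0.018,0.036]],[1,[0.54,-0.97,0.11],[0,0.021,0.042]],[1,[0.56,-1.0,0.12],[0,0.023,0.047]],[1,[0.56,-1.0,0.12],[0,0.0242,0.0492]],[1,[0.56,-1.0,0.12],[0,0.0242,0.0492]]]'
python3 - <<'E'
from h import *
for l in((-.18,0,.15),(-.13,0,.120)):
    print(l);to(*grasp(*tubpose(binpt(*l),BY,0),-1))
E
```

```text
t: 11.25
tcp_pos: [0.5201, 0.0036, 0.1813]
tool_rot: [0.975, -0.043, 0.01, -0.217]
force: [0.2, 0.4, -1.8]
finger_gap: 0.047
(-0.18, 0, 0.15)
t 11.25 shift [ 0.066 -0.395  0.065] turn [-0.0004 -0.      0.    ] rows>= 0.8 F [ 0.2  0.4 -1.8] gap 0.047 q [-0.45  0.5   1.76  0.47  1.09  0.95]
(-0.13, 0, 0.12)
t 11.25 shift [ 0.066 -0.72   0.549] turn [-0.0004 -0.      0.    ] rows>= 1.8 F [ 0.2  0.4 -1.8] gap 0.047 q [-0.45  0.5   1.76  0.47  1.09  0.95]
```

```bash
python3 -m inch '[[1,[0.01,-0.06,0.04],[0,0,0]],[1,[0.03,-0.18,0.13],[0,0,0]],[1,[0.05,-0.34,0.26],[0,0,0]],[1,[0.066,-0.50,0.39],[0,0,0]],[1,[0.066,-0.62,0.49],[0,0,0]],[1,[0.066,-0.70,0.53],[0,0,0]],[1,[0.066,-0.72,0.54],[0,0,0]],[1,[0.066,-0.72,0.54],[0,0,0]]]'
python3 - <<'E'
from h import *
for n in("side","top"):
    p,d=snapshot(n);np.savez(n+"1.npz",p=p,d=d)
    cv2.imwrite(f"pics/h1{n}.png",cv2.resize(p[120:320,100:400],None,fx=2.6,fy=2.6))
to(*grasp(*tubpose(binpt(-.045,0,.118),BY,0),-1))
E
```

```text
t: 12.05
tcp_pos: [0.5351, 0.091, 0.1636]
tool_rot: [0.975, -0.043, 0.011, -0.217]
force: [-0.6, -1.0, -1.3]
finger_gap: 0.046
t 12.15 shift [-0.009 -0.762  0.396] turn [-0.0003 -0.0004  0.0001] rows>= 1.7 F [ 0.4  0.7 -1.3] gap 0.038 q [-0.28  0.53  1.77  0.52  0.99  1.05]
```

View pics/h1side.png

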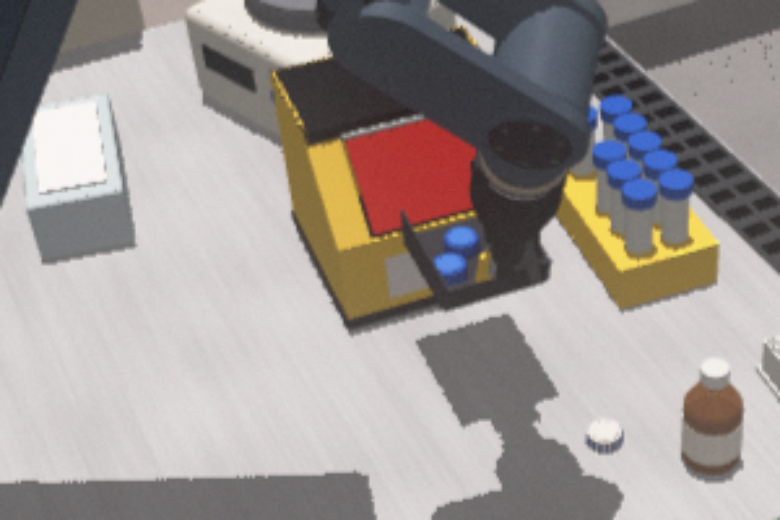

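View pics/h1top.png

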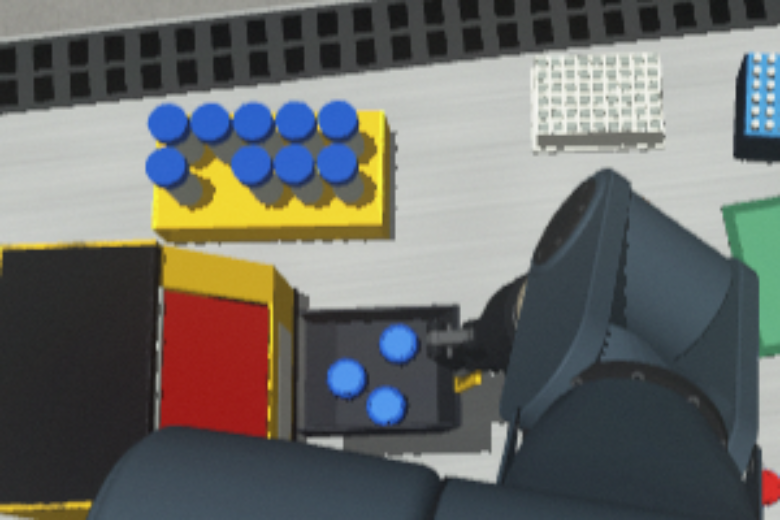

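The three caps are in the tub and its front faces the flap. I'll check the tub pose numerically against the plan.

Run:
```python
from h import *
np.set_printoptions(precision=4,suppress=True)
a=np.load("top1.npz");C=cloud("top",a["d"]);B=(C-BO)@R.from_euler("z",BY).as_matrix()
s=sense();T=R.from_quat(s["tool_rot"]).as_matrix()
# predicted tub pose from tcp
Mt=np.c_[T@[0,-c25,s25],T@[-1,0,0],T@[0,-s25,-c25]];
o=s["tcp_pos"]-T[:,2]*.0187-Mt@[-.0868,0,.0671]
Tb=(C-o)@Mt   # tub coordinates
print("tub x in bin",R.from_euler("z",BY).as_matrix().T@Mt[:,0],"origin bin",(o-BO)@R.from_euler("z",BY).as_matrix())
m=(Tb[...,0]>-45)*1
x,y,z=[Tb[...,i] for i in range(3)]
m=(x>-.03)&(x<.028)&(abs(y)<.043)&(abs(z)<.02)&~colmask(a["p"],(95,80,60),(130,255,255))
P=Tb[m];A=np.c_[P[:,:2],np.ones(len(P))]
for _ in range(3):
    k,*_=np.linalg.lstsq(A,P[:,2],rcond=None);r=P[:,2]-A@k;g=abs(r)<.004;P,A=P[g],A[g]
print("floor slope",k,len(P))
m=(x>-.075)&(x<.08)&(abs(y)<.07)&(z>.03)&(z<.047);P=Tb[m]
print("walls",len(P),np.percentile(P,[1,99],axis=0)); 
m=(x>0)&(x<.08)&(abs(y)<.06)&(z>-.01)&(z<.05);print("front edge",np.percentile(x[m],[95,99]), np.percentile(y[m],[1,99]))
r=colmask(a["p"],*COL["red"])&(B[...,2]>.09)
print("flap bin",B[r].min(0),B[r].max(0))
b=B[(abs(B[...,0])<.12)&(abs(B[...,1])<.13)&(B[...,2]>.09)&(B[...,2]<.2)&(B[...,0]>-.02)];print("bin top extents",np.percentile(b,[0.5,99.5],axis=0))
```

```text
tub x in bin [ 1.     -0.0004  0.002 ] origin bin [-0.1857 -0.001   0.1137]
floor slope [-0.0026  0.0085  0.0028] 490
walls 353 [[-0.0745 -0.0507  0.0302]
 [ 0.0528  0.0494  0.0447]]
front edge [0.0526 0.055 ] [-0.0496  0.0494]
flap bin [-0.3319 -0.0661  0.1041] [-0.0269  0.1909  1.1843]
bin top extents [[-0.019  -0.1028  0.1268]
 [ 0.1009  0.1064  0.1963]]
```

```bash
python3 -m inch '[[1,[0,-0.04,0.02],[0,0,0]],[1,[0,-0.11,0.06],[0,0,0]],[1,[0,-0.20,0.10],[0,0,0]],[1,[0,-0.30,0.15],[0,0,0]],[1,[0,-0.40,0.20],[0,0,0]],[1,[0,-0.50,0.25],[0,0,0]],[1,[0,-0.60,0.30],[0,0,0]],[1,[-0.01,-0.68,0.35],[0,0,0]],[1,[-0.01,-0.74,0.38],[0,0,0]],[1,[-0.01,-0.76,0.39],[0,0,0]],[1,[-0.01,-0.76,0.39],[0,0,0]]]'
python3 - <<'E'
from h import *
for n in("side","top"):
    p,d=snapshot(n)
    cv2.imwrite(f"pics/h2{n}.png",cv2.resize(p[120:320,100:400],None,fx=2.6,fy=2.6))
for k in range(1,10):
    f=k/9; print(k,end=" ");to(*grasp(*tubpose(binpt(-.045,0,.118-.028*f),BY,65*f),-1))
E
```

```text
t: 13.25
tcp_pos: [0.5414, 0.1762, 0.1604]
tool_rot: [0.975, -0.043, 0.01, -0.217]
force: [-0.4, -1.5, -1.2]
finger_gap: 0.042
1 t 13.35 shift [ 0.008 -0.114 -0.091] turn [-0.0204 -0.0001  0.0001] rows>= 0.9 F [-1.2 -1.4 -1.5] gap 0.044 q [-0.12  0.55  1.76  0.56  0.93  1.18]
2 t 13.35 shift [ 0.008 -0.243 -0.168] turn [-0.0405 -0.0001  0.0001] rows>= 1.7 F [-1.2 -1.4 -1.5] gap 0.044 q [-0.12  0.55  1.76  0.56  0.93  1.18]
3 t 13.35 shift [ 0.008 -0.384 -0.227] turn [-0.0606 -0.0001  0.0001] rows>= 2.5 F [-1.2 -1.4 -1.5] gap 0.044 q [-0.12  0.55  1.76  0.56  0.93  1.18]
4 t 13.35 shift [ 0.008 -0.535 -0.265] turn [-0.0806 -0.0001  0.    ] rows>= 3.4 F [-1.2 -1.4 -1.5] gap 0.044 q [-0.12  0.55  1.76  0.56  0.93  1.18]
5 t 13.35 shift [ 0.008 -0.693 -0.282] turn [-1.007e-01 -1.000e-04  0.000e+00] rows>= 4.2 F [-1.2 -1.4 -1.5] gap 0.044 q [-0.12  0.55  1.76  0.56  0.93  1.18]
6 t 13.35 shift [ 0.008 -0.855 -0.278] turn [-1.208e-01 -1.000e-04  0.000e+00] rows>= 5.1 F [-1.2 -1.4 -1.5] gap 0.044 q [-0.12  0.55  1.76  0.56  0.93  1.18]
7 t 13.35 shift [ 0.008 -1.018 -0.251] turn [-1.408e-01 -1.000e-04  0.000e+00] rows>= 5.9 F [-1.2 -1.4 -1.5] gap 0.044 q [-0.12  0.55  1.76  0.56  0.93  1.18]
8 t 13.35 shift [ 0.008 -1.181 -0.202] turn [-1.609e-01 -1.000e-04  0.000e+00] rows>= 6.7 F [-1.2 -1.4 -1.5] gap 0.044 q [-0.12  0.55  1.76  0.56  0.93  1.18]
9 t 13.35 shift [ 0.008 -1.339 -0.131] turn [-1.809e-01 -1.000e-04  0.000e+00] rows>= 7.6 F [-1.2 -1.4 -1.5] gap 0.044 q [-0.12  0.55  1.76  0.56  0.93  1.18]
```

View pics/h2side.png

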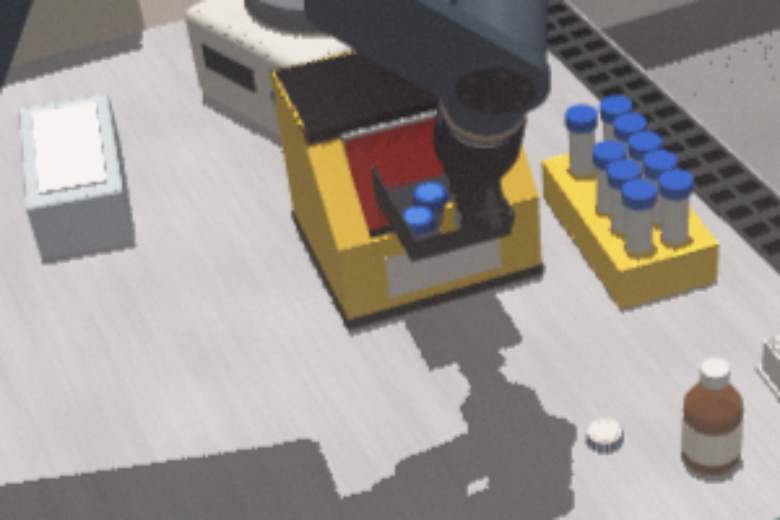

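View pics/h2top.png

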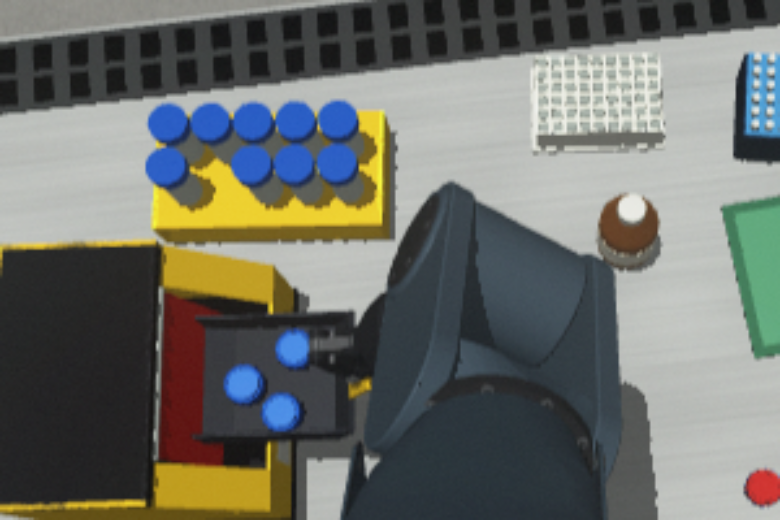

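The flap is held open by the tub's front and all three caps are still in the tub. Now I'll tip it.

```bash
python3 -m inch '[[1,[0,-0.055,-0.045],[-0.01,0,0]],[1,[0.01,-0.114,-0.091],[-0.0204,0,0]],[1,[0.01,-0.178,-0.13],[-0.03,0,0]],[1,[0.01,-0.243,-0.168],[-0.0405,0,0]],[1,[0.01,-0.384,-0.227],[-0.0606,0,0]],[1,[0.01,-0.535,-0.265],[-0.0806,0,0]],[1,[0.01,-0.693,-0.282],[-0.1007,0,0]],[1,[0.01,-0.855,-0.278],[-0.1208,0,0]],[1,[0.01,-0.855,-0.278],[-0.1208,0,0]]]'
python3 - <<'E'
from h import *
for t in(50,57,65):to(*grasp(*tubpose(binpt(-.045,0,.118-.028*t/65),BY,t),-1))
E
```

```text
t: 14.25
tcp_pos: [0.5483, 0.245, 0.2219]
tool_rot: [0.986, -0.042, -0.006, 0.159]
force: [0.8, -3.1, -0.1]
finger_gap: 0.046
t 14.25 shift [ 0.    -0.088 -0.073] turn [-0.0185 -0.0006  0.0006] rows>= 0.8 F [ 0.8 -3.1 -0.1] gap 0.046 q [ 0.38  0.59  1.39 -0.3   1.32  2.13]
t 14.25 shift [ 0.001 -0.233 -0.149] turn [-0.038  -0.0006  0.0006] rows>= 1.6 F [ 0.8 -3.1 -0.1] gap 0.046 q [ 0.38  0.59  1.39 -0.3   1.32  2.13]
t 14.25 shift [ 0.002 -0.414 -0.213] turn [-0.0602 -0.0006  0.0005] rows>= 2.5 F [ 0.8 -3.1 -0.1] gap 0.046 q [ 0.38  0.59  1.39 -0.3   1.32  2.13]
```

```bash
python3 -m inch '[[1,[0,-0.09,-0.073],[-0.0185,0,0]],[1,[0,-0.233,-0.149],[-0.038,0,0]],[1,[0,-0.414,-0.213],[-0.06,0,0]],[1,[0,-0.414,-0.213],[-0.06,0,0]],[1,[0,-0.414,-0.213],[-0.06,0,0]],[1,[0,-0.414,-0.213],[-0.06,0,0]],[1,[0,-0.414,-0.213],[-0.06,0,0]],[1,[0,-0.414,-0.213],[-0.06,0,0]],[1,[0,-0.414,-0.213],[-0.06,0,0]],[1,[0,-0.414,-0.213],[-0.06,0,0]],[1,[0,-0.414,-0.213],[-0.06,0,0]],[1,[0,-0.414,-0.213],[-0.06,0,0]]]'
python3 - <<'E'
from h import *
for n in("side","top"):
    p,d=snapshot(n)
    cv2.imwrite(f"pics/h3{n}.png",cv2.resize(p[120:320,100:400],None,fx=2.6,fy=2.6))
to(*grasp(*tubpose(binpt(-.045,0,.09),BY,65),-1))
for t in (50,35,20,5,0):
    print(t);to(*grasp(*tubpose(binpt(-.045,0,.118-.028*t/65),BY,t),-1))
E
```

```text
t: 15.45
tcp_pos: [0.5527, 0.287, 0.2297]
tool_rot: [0.939, -0.042, -0.014, 0.341]
force: [-1.5, -2.0, -0.5]
finger_gap: 0.044
t 15.55 shift [-0.006 -0.031 -0.022] turn [-0.0002 -0.0003 -0.0002] rows>= 0.1 F [-0.8 -2.4  0.2] gap 0.046 q [ 0.55  0.76  1.16 -0.55  1.66  2.28]
50
t 15.55 shift [-0.007  0.221  0.229] turn [ 0.0415 -0.0004 -0.0002] rows>= 1.7 F [-0.8 -2.4  0.2] gap 0.046 q [ 0.55  0.76  1.16 -0.55  1.66  2.28]
35
t 15.55 shift [-0.007  0.388  0.524] turn [ 0.0832 -0.0004 -0.0001] rows>= 3.5 F [-0.8 -2.4  0.2] gap 0.046 q [ 0.55  0.76  1.16 -0.55  1.66  2.28]
20
t 15.55 shift [-0.008  0.462  0.839] turn [ 1.248e-01 -4.000e-04 -1.000e-04] rows>= 5.2 F [-0.8 -2.4  0.2] gap 0.046 q [ 0.55  0.76  1.16 -0.55  1.66  2.28]
5
t 15.55 shift [-0.008  0.44   1.151] turn [ 0.1665 -0.0004 -0.    ] rows>= 7.0 F [-0.8 -2.4  0.2] gap 0.046 q [ 0.55  0.76  1.16 -0.55  1.66  2.28]
0
t 15.55 shift [-0.009  0.412  1.249] turn [ 0.1804 -0.0004 -0.    ] rows>= 7.6 F [-0.8 -2.4  0.2] gap 0.046 q [ 0.55  0.76  1.16 -0.55  1.66  2.28]
```

View pics/h3side.png

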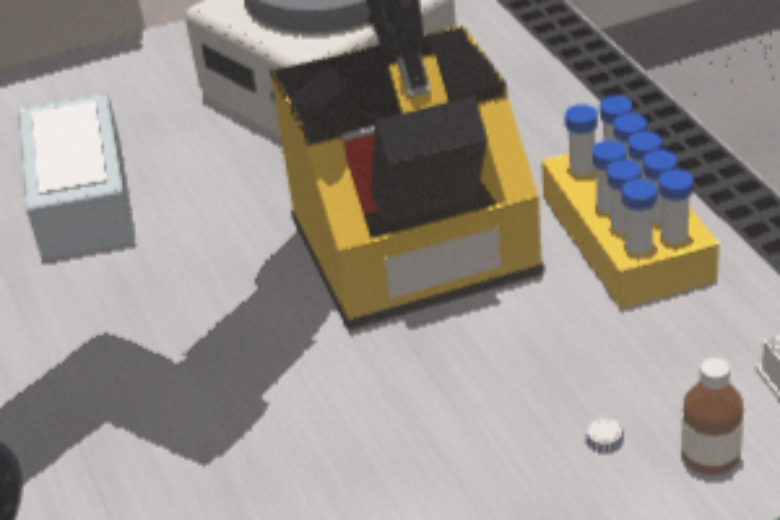

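View pics/h3top.png

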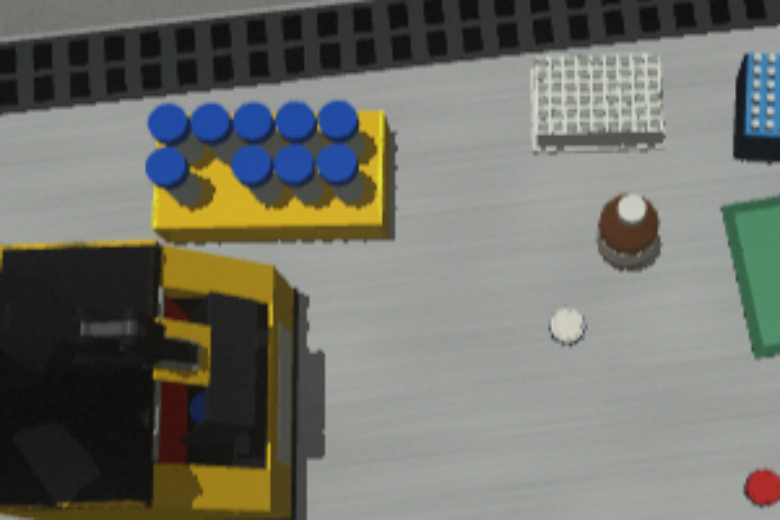

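There's a blue patch at zoomed (200,405) beside the flap, so one cap may still be in the tub. I'll check its depth.

Run:
```python
from h import *
np.set_printoptions(precision=4,suppress=True)
p,d=snapshot("top");C=cloud("top",d);B=(C-BO)@R.from_euler("z",BY).as_matrix()
s=sense();T=R.from_quat(s["tool_rot"]).as_matrix()
Mt=np.c_[T@[0,-c25,s25],T@[-1,0,0],T@[0,-s25,-c25]];o=s["tcp_pos"]-T[:,2]*.0187-Mt@[-.0868,0,.0671]
Tb=(C-o)@Mt
for c,st,m in comps(colmask(p,(95,100,40),(130,255,255)),3):
    if 150<c[0]<230 and c[1]>220: print(c,st[4],"bin",np.median(B[m],0),"tub",Tb[m].min(0),Tb[m].max(0))
x=to(*grasp(*tubpose(binpt(-.045,0,.09),BY,65),-1))
cv2.imwrite("pics/h4.png",cv2.resize(p[220:310,140:230],None,fx=7,fy=6))
```

```text
[175.85   276.4167] 60 bin [-0.015   0.0043  0.0196] tub [ 0.1261 -0.0105  0.0032] [0.1452 0.0183 0.0154]
t 15.6 shift [-0.006 -0.03  -0.022] turn [-0.0002 -0.0003 -0.0002] rows>= 0.1 F [-0.5 -0.9  0.3] gap 0.045 q [ 0.55  0.76  1.16 -0.55  1.66  2.28]
```

View pics/h4.png

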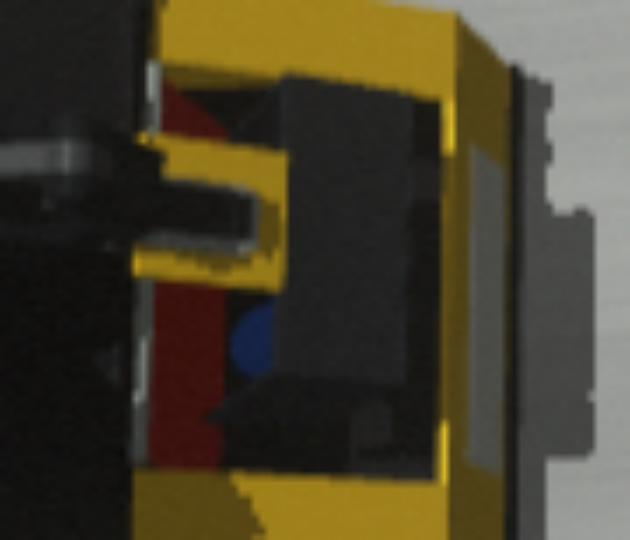

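The blue patch is a cap on the bin floor (z ≈ 0.02). I'll partly un-tip, with the flap still held, to check that the tub is empty.

```bash
python3 -m inch '[[1,[0,0.11,0.11],[0.0207,0,0]],[1,[0,0.221,0.229],[0.0415,0,0]],[1,[0,0.31,0.37],[0.062,0,0]],[1,[0,0.388,0.524],[0.0832,0,0]],[1,[0,0.43,0.68],[0.104,0,0]],[1,[0,0.462,0.839],[0.1248,0,0]],[1,[0,0.462,0.839],[0.1248,0,0]],[1,[0,0.462,0.839],[0.1248,0,0]]]'
python3 - <<'E'
from h import *
for n in("side","top"):
    p,d=snapshot(n)
    cv2.imwrite(f"pics/h5{n}.png",cv2.resize(p[120:320,100:400],None,fx=2.6,fy=2.6))
for t in (10,0):
    print(t);to(*grasp(*tubpose(binpt(-.045,0,.118-.028*t/65),BY,t),-1))
E
```

```text
t: 16.4
tcp_pos: [0.5449, 0.1961, 0.1944]
tool_rot: [0.998, -0.045, 0.003, -0.042]
force: [-0.2, -4.0, -1.2]
finger_gap: 0.045
10
t 16.5 shift [-0.01   0.144  0.15 ] turn [ 0.0281 -0.0004  0.0002] rows>= 1.2 F [-0.5 -3.2 -3. ] gap 0.046 q [0.11 0.5  1.61 0.1  1.01 1.72]
0
t 16.5 shift [-0.011  0.253  0.324] turn [ 0.0559 -0.0003  0.0003] rows>= 2.3 F [-0.5 -3.2 -3. ] gap 0.046 q [0.11 0.5  1.61 0.1  1.01 1.72]
```

View pics/h5side.png

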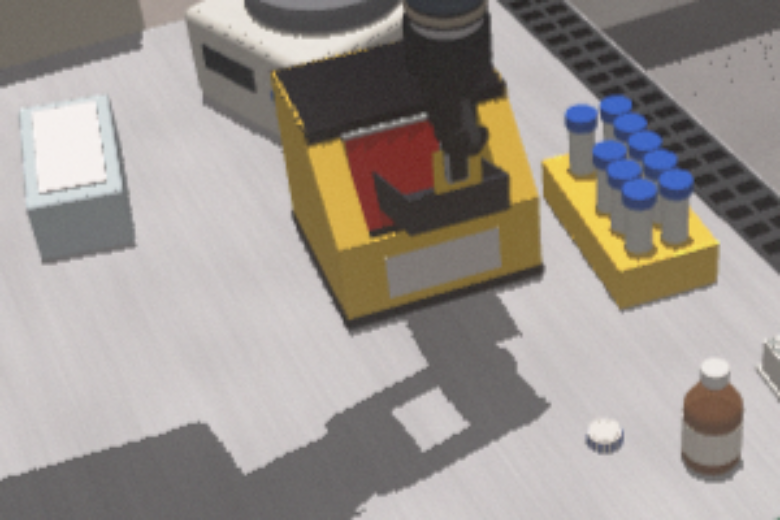

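View pics/h5top.png

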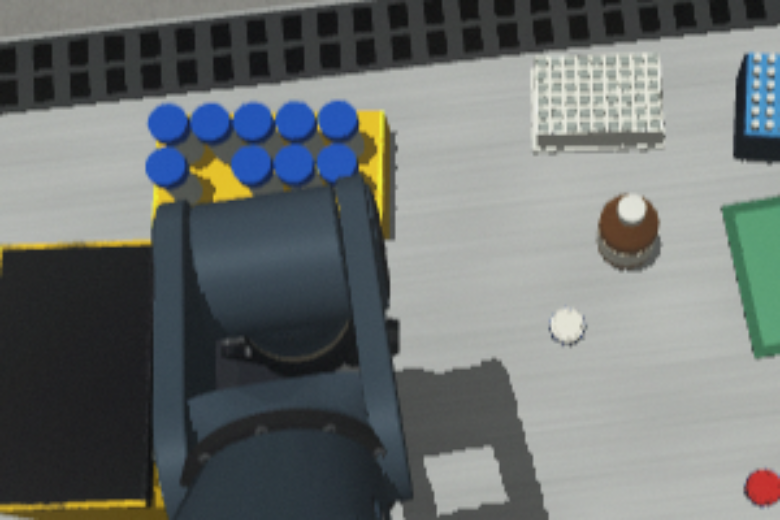

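```bash
python3 -m inch '[[1,[-0.01,0.07,0.07],[0.014,0,0]],[1,[-0.01,0.144,0.15],[0.028,0,0]],[1,[-0.01,0.2,0.235],[0.042,0,0]],[1,[-0.01,0.253,0.324],[0.056,0,0]],[1,[-0.01,0.253,0.324],[0.056,0,0]],[1,[-0.01,0.253,0.324],[0.056,0,0]]]'
python3 - <<'E'
from h import *
for n in("side","top"):
    p,d=snapshot(n)
    cv2.imwrite(f"pics/h6{n}.png",cv2.resize(p[120:320,100:400],None,fx=2.6,fy=2.6))
for l in((-.1,0,.12),(-.14,0,.125)):
    print(l);to(*grasp(*tubpose(binpt(*l),BY,0),-1))
E
```

```text
t: 17.1
tcp_pos: [0.5425, 0.1764, 0.16]
tool_rot: [0.975, -0.043, 0.011, -0.217]
force: [-0.3, -2.6, -1.4]
finger_gap: 0.044
(-0.1, 0, 0.12)
t 17.2 shift [-0.004  0.503 -0.252] turn [-0.0002 -0.0004  0.0006] rows>= 1.1 F [ 0.2 -1.9 -2.5] gap 0.04 q [-0.11  0.55  1.76  0.56  0.93  1.18]
(-0.14, 0, 0.125)
t 17.2 shift [-0.004  0.844 -0.466] turn [-0.0002 -0.0004  0.0006] rows>= 1.9 F [ 0.2 -1.9 -2.5] gap 0.04 q [-0.11  0.55  1.76  0.56  0.93  1.18]
```

View pics/h6side.png

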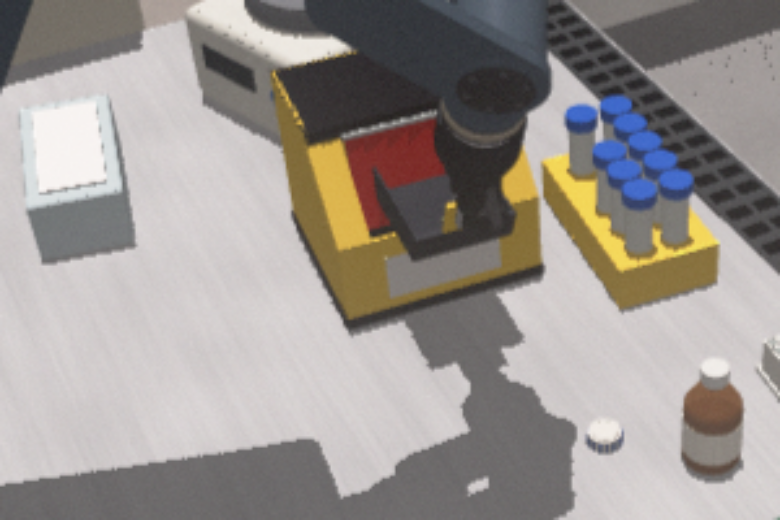

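View pics/h6top.png

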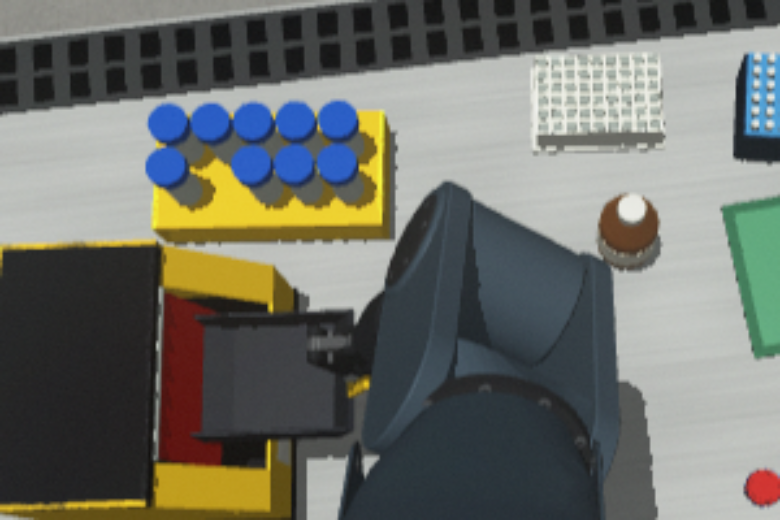

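The tub is empty in both views, with the flap still held. I'll withdraw.

```bash
python3 -m inch '[[1,[0,0.1,-0.05],[0,0,0]],[1,[0,0.22,-0.11],[0,0,0]],[1,[0,0.36,-0.18],[0,0,0]],[1,[0,0.5,-0.25],[0,0,0]],[1,[0,0.68,-0.36],[0,0,0]],[1,[0,0.84,-0.46],[0,0,0]],[1,[0,0.98,-0.6],[0,0,0]],[1,[0,1.0,-0.7],[0,0,0]],[1,[0,1.0,-0.7],[0,0,0]]]'
python3 - <<'E'
from h import *
np.set_printoptions(precision=3,suppress=True)
for n in("side","top"):
    p,d=snapshot(n)
    cv2.imwrite(f"pics/h7{n}.png",cv2.resize(p[120:320,100:400],None,fx=2.6,fy=2.6))
PAD=np.array([.6175,-.241,.003])
for a in (93,):
    M=R.from_euler("z",np.radians(a)).as_matrix()
    for z in (.12,.03,.002):
        p,m=grasp(PAD+[0,0,z],M,-1);print(a,z,p,ik(p,m,1,q0=[-.7,.9,1.1,.3,1.4,.6]));to(p,m)
E
```

```text
t: 18.1
tcp_pos: [0.5319, 0.0549, 0.1823]
tool_rot: [0.975, -0.044, 0.012, -0.217]
force: [-0.3, 0.8, -1.9]
finger_gap: 0.042
93 0.12 [ 0.622 -0.32   0.173] [array([-0.761,  0.816,  1.085,  0.295,  1.567,  0.707])]
t 18.2 shift [ 1.238  3.354 -1.481] turn [-0.   -0.01 -0.02] rows>= 7.7 F [-0.4 -0.1 -1.4] gap 0.045 q [-0.35  0.51  1.76  0.49  1.05  1.02]
93 0.03 [ 0.622 -0.32   0.083] [array([-0.761,  0.915,  1.132,  0.298,  1.428,  0.665])]
t 18.2 shift [ 1.236  3.737 -0.667] turn [-0.   -0.01 -0.02] rows>= 8.0 F [-0.4 -0.1 -1.4] gap 0.045 q [-0.35  0.51  1.76  0.49  1.05  1.02]
93 0.002 [ 0.622 -0.32   0.055] [array([-0.761,  0.949,  1.14 ,  0.3  ,  1.388,  0.653])]
t 18.2 shift [ 1.235  3.856 -0.413] turn [-0.   -0.01 -0.02] rows>= 8.1 F [-0.4 -0.1 -1.4] gap 0.045 q [-0.35  0.51  1.76  0.49  1.05  1.02]
```

View pics/h7side.png

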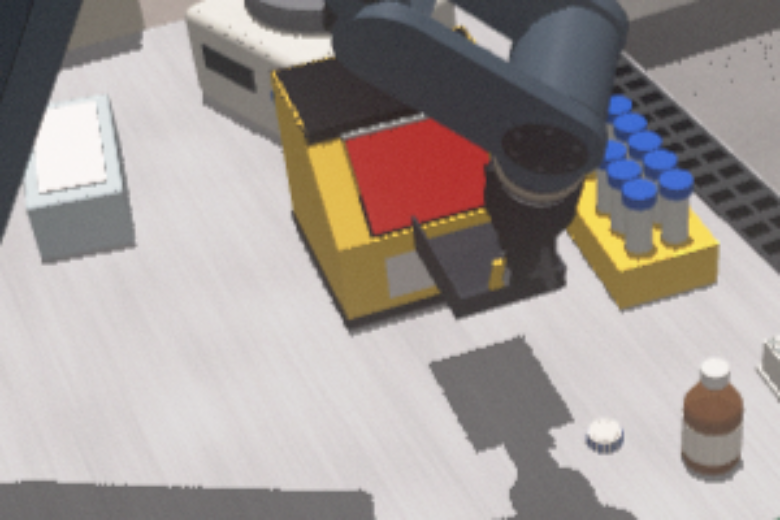

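The flap is shut and the tub is clear of it. Now I'll move to the pad.

```bash
python3 -m inch '[[1,[0.05,0.05,-0.25],[0,-0.001,-0.002]],[1,[0.15,0.25,-0.55],[0,-0.004,-0.008]],[1,[0.25,0.5,-0.7],[0,-0.007,-0.014]],[1,[0.31,0.7,-0.75],[0,-0.01,-0.02]]]'
python3 -m inch '[[1,[0.1,0.3,-0.13],[0,0,0]],[1,[0.2,0.6,-0.26],[0,0,0]],[1,[0.31,0.9,-0.4],[0,0,0]]]'
python3 -m inch '[[1,[0.1,0.3,-0.13],[0,0,0]],[1,[0.2,0.6,-0.26],[0,0,0]],[1,[0.31,0.9,-0.4],[0,0,0]],[1,[0.31,0.9,-0.4],[0,0,0]]]'
python3 - <<'E'
from h import *
PAD=np.array([.6175,-.241,.003])
M=R.from_euler("z",np.radians(93)).as_matrix()
for z in (.08,.03,.002):
    p,m=grasp(PAD+[0,0,z],M,-1);to(p,m)
print(sense()["tcp_pos"])
p,d=snapshot("side");cv2.imwrite("pics/i1.png",p)
E
```

```text
t: 18.6
tcp_pos: [0.5548, -0.0426, 0.2203]
tool_rot: [0.976, 0.026, -0.005, -0.217]
force: [0.3, 0.4, -1.4]
finger_gap: 0.051
t: 18.9
tcp_pos: [0.5894, -0.1379, 0.2165]
tool_rot: [0.976, 0.026, -0.007, -0.218]
force: [0.6, -0.3, -1.5]
finger_gap: 0.045
t: 19.3
tcp_pos: [0.627, -0.2388, 0.2136]
tool_rot: [0.976, 0.024, -0.005, -0.216]
force: [-1.5, 0.6, -2.0]
finger_gap: 0.045
t 19.3 shift [-0.093  1.07   0.389] turn [ 0.0001 -0.0002 -0.0005] rows>= 2.3 F [-1.5  0.6 -2. ] gap 0.045 q [-0.67  0.72  1.18  0.32  1.54  0.79]
t 19.3 shift [-0.093  1.281  0.842] turn [ 0.0001 -0.0002 -0.0005] rows>= 3.1 F [-1.5  0.6 -2. ] gap 0.045 q [-0.67  0.72  1.18  0.32  1.54  0.79]
t 19.3 shift [-0.093  1.399  1.096] turn [ 0.0001 -0.0002 -0.0005] rows>= 3.6 F [-1.5  0.6 -2. ] gap 0.045 q [-0.67  0.72  1.18  0.32  1.54  0.79]
[ 0.62697372 -0.23881501  0.21356683]
```

View pics/i1.png

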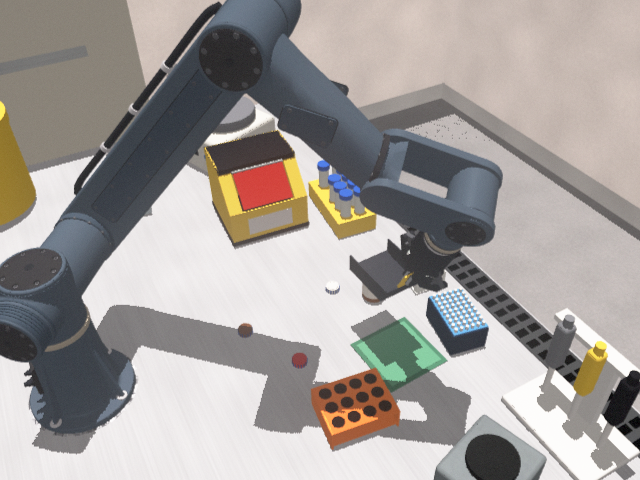

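```bash
python3 -m inch '[[1,[-0.03,0.3,0.1],[0,0,0]],[1,[-0.06,0.6,0.2],[0,0,0]],[1,[-0.09,0.9,0.3],[0,0,0]],[1,[-0.09,1,0.36],[0,0,0]],[1,[-0.09,1,0.36],[0,0,0]],[1,[-0.09,1,0.36],[0,0,0]]]'
python3 - <<'E'
from h import *
PAD=np.array([.6175,-.241,.003])
M=R.from_euler("z",np.radians(93)).as_matrix()
for z in (.08,.02,.002):
    p,m=grasp(PAD+[0,0,z],M,-1);to(p,m)
for n in("side","top"):
    p,d=snapshot(n);np.savez(n+"2.npz",p=p,d=d);cv2.imwrite(f"pics/i2{n}.png",p)
E
```

```text
t: 19.95
tcp_pos: [0.6204, -0.3088, 0.1405]
tool_rot: [0.976, 0.026, -0.007, -0.218]
force: [0.5, 0.8, -1.2]
finger_gap: 0.043
t 19.95 shift [0.007 0.132 0.019] turn [-0.0006  0.0003 -0.0001] rows>= 0.3 F [ 0.5  0.8 -1.2] gap 0.043 q [-0.75  0.84  1.13  0.3   1.5   0.7 ]
t 19.95 shift [0.008 0.387 0.562] turn [-0.0006  0.0003 -0.0001] rows>= 1.4 F [ 0.5  0.8 -1.2] gap 0.043 q [-0.75  0.84  1.13  0.3   1.5   0.7 ]
t 19.95 shift [0.008 0.464 0.725] turn [-0.0006  0.0003 -0.0001] rows>= 1.7 F [ 0.5  0.8 -1.2] gap 0.043 q [-0.75  0.84  1.13  0.3   1.5   0.7 ]
```

View pics/i2side.png

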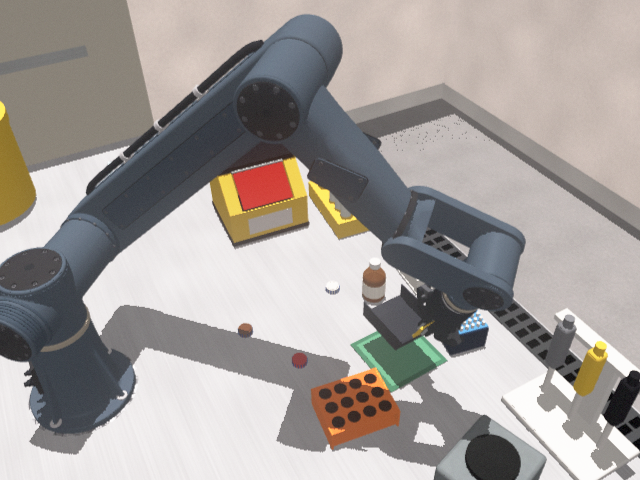

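View pics/i2top.png

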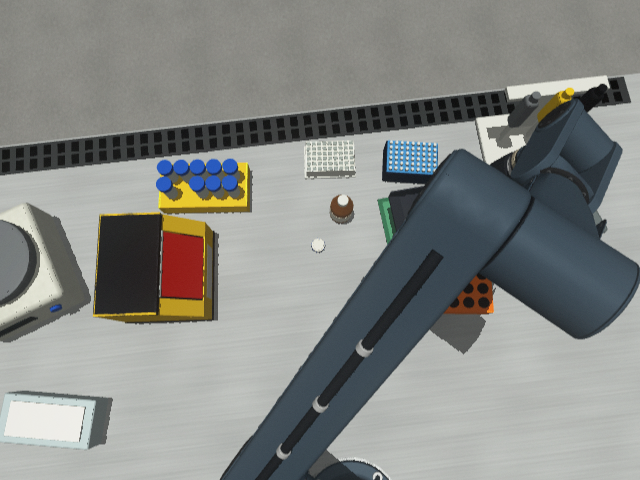

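```bash
python3 -m inch '[[1,[0.01,0.13,0.02],[0,0,0]],[1,[0.01,0.2,0.17],[0,0,0]],[1,[0.01,0.3,0.37],[0,0,0]],[1,[0.01,0.38,0.55],[0,0,0]],[1,[0.01,0.42,0.64],[0,0,0]],[1,[0.01,0.44,0.68],[0,0,0]],[1,[0.01,0.445,0.69],[0,0,0]],[1,[0.01,0.445,0.69],[0,0,0]]]'
python3 - <<'E'
from h import *
PAD=np.array([.6175,-.241,.003])
M=R.from_euler("z",np.radians(93)).as_matrix()
for z in (.002,-.001):
    p,m=grasp(PAD+[0,0,z],M,-1);to(p,m)
p,d=snapshot("side");cv2.imwrite(f"pics/i3.png",cv2.resize(p[260:400,330:500],None,fx=4,fy=4))
E
```

```text
t: 20.85
tcp_pos: [0.6219, -0.3219, 0.059]
tool_rot: [0.976, 0.025, -0.006, -0.217]
force: [1.0, 0.6, -1.9]
finger_gap: 0.044
t 20.85 shift [-0.001 -0.003  0.044] turn [-0.0003  0.0001 -0.0002] rows>= 0.1 F [ 1.   0.6 -1.9] gap 0.044 q [-0.76  0.95  1.13  0.3   1.4   0.65]
t 20.85 shift [-0.001  0.01   0.071] turn [-0.0003  0.0001 -0.0002] rows>= 0.1 F [ 1.   0.6 -1.9] gap 0.044 q [-0.76  0.95  1.13  0.3   1.4   0.65]
```

View pics/i3.png

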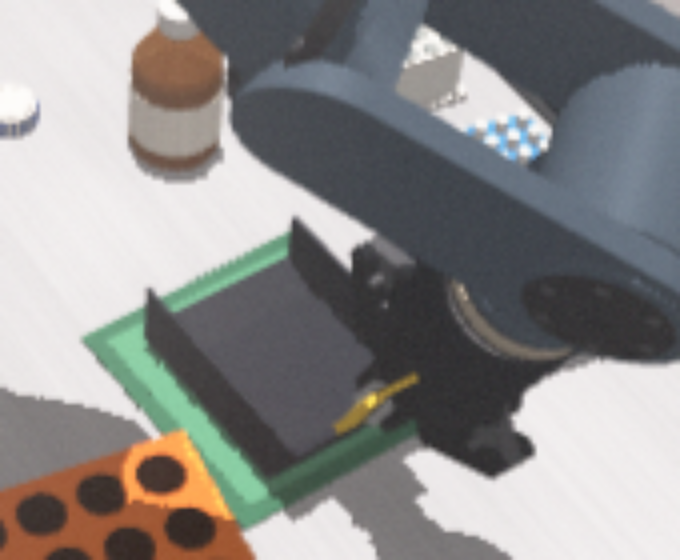

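```bash
python3 -m inch '[[1,[0,0.005,0.02],[0,0,0]],[1,[0,0.005,0.04],[0,0,0]],[1,[0,0.01,0.05],[0,0,0]],[1,[0,0.01,0.05],[0,0,0]]]'
python3 - <<'E'
from h import *
PAD=np.array([.6175,-.241,.003])
M=R.from_euler("z",np.radians(93)).as_matrix()
p,m=grasp(PAD,M,-1);to(p,m)
E
```

```text
t: 21.3
tcp_pos: [0.6216, -0.3205, 0.0546]
tool_rot: [0.976, 0.025, -0.006, -0.218]
force: [-0.8, -1.0, 2.6]
finger_gap: 0.05
t 21.3 shift [ 0.001 -0.     0.016] turn [-0.0004  0.0001 -0.0002] rows>= 0.0 F [-0.8 -1.   2.6] gap 0.05 q [-0.76  0.95  1.14  0.3   1.39  0.65]
```

```bash
python3 -m inch '[[0.6,[0,0,0],[0,0,0]],[0.3,[0,0,0],[0,0,0]],[0.3,[0,0,0],[0,0,0]],[0.3,[0,0,0],[0,0,0]],[0.3,[0,0,-0.15],[0,0,0]],[0.3,[0,0,-0.4],[0,0,0]],[0.3,[0,0,-0.7],[0,0,0]],[0.3,[0,0,-1],[0,0,0]],[0.3,[0,0,-1],[0,0,0]]]'
python3 -m inch '[[0.3,[0,-0.2,-0.4],[0,0,0]],[0.3,[0,-0.4,-0.8],[0,0,0]],[0.3,[0,-0.45,-1],[0,0,0]],[0.3,[0,-0.45,-1],[0,0,0]]]'
python3 -m inch '[[0.3,[0.3,-0.2,-0.3],[0,0,0]],[0.3,[0.6,-0.4,-0.6],[0,0,0]],[0.3,[0.9,-0.5,-0.8],[0,0,0]],[0.3,[0.9,-0.5,-0.8],[0,0,0]]]'
python3 - <<'E'
from h import *
for n in("side","top"):
    p,d=snapshot(n);np.savez(n+"3.npz",p=p,d=d);cv2.imwrite(f"pics/j{n}.png",p)
print(sense()["q"])
E
```

```text
t: 22.2
tcp_pos: [0.626, -0.3673, 0.15]
tool_rot: [0.977, 0.025, -0.002, -0.213]
force: [-0.3, -0.6, 0.1]
finger_gap: 0.353
t: 22.6
tcp_pos: [0.6254, -0.366, 0.2585]
tool_rot: [0.976, 0.026, -0.004, -0.214]
force: [1.0, -0.2, 0.2]
finger_gap: 0.347
t: 23.0
tcp_pos: [0.7173, -0.3472, 0.3489]
tool_rot: [0.976, 0.027, -0.004, -0.216]
force: [0.1, 1.1, -0.0]
finger_gap: 0.348
[-0.71045186  0.87172932  0.51260687  0.35081416  2.0492067   0.92586275]
```

View pics/jside.png

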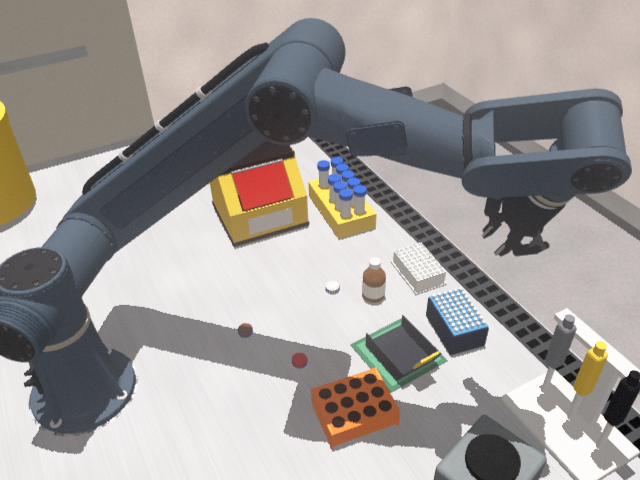

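View pics/jtop.png

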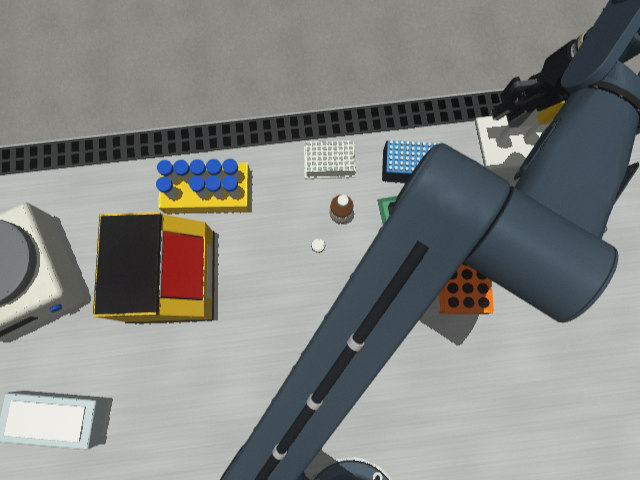

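Run:
```python
from h import *
np.set_printoptions(precision=4,suppress=True)
a=np.load("side3.npz");p,d=a["p"],a["d"];C=cloud("side",d)
o=np.array([.6175,-.241,.003]);M=R.from_euler("z",np.radians(93)).as_matrix()
T=(C-o)@M;x,y,z=[T[...,i] for i in range(3)]
m=(x>-.03)&(x<.025)&(abs(y)<.04)&(abs(z)<.02);P=T[m];k,*_=np.linalg.lstsq(np.c_[P[:,:2],np.ones(len(P))],P[:,2],rcond=None);print("floor",k,m.sum())
m=(abs(x)<.1)&(abs(y)<.07)&(z>.025)&(z<.046);P=T[m];print("walls",np.percentile(P,[1,99],axis=0))
r=cv2.minAreaRect((P[:,:2]*1000).astype(np.float32));print(r)
m=colmask(p,*COL["yellow"])&(abs(x+.08)<.04)&(abs(y)<.05)&(z>.03);print("tab",m.sum(),np.median(T[m],axis=0),T[m].min(0),T[m].max(0))
uv=np.argwhere(colmask(p,(55,60,40),(88,255,255)))[:,::-1];uv=uv[(uv[:,0]>330)&(uv[:,0]<460)&(uv[:,1]>300)]
r=cv2.minAreaRect((cast("side",uv,.003)[:,:2]*1000).astype(np.float32));print("pad",r)
```

```text
floor [-0.0071  0.0012  0.0023] 591
walls [[-0.0787 -0.054   0.0252]
 [ 0.0517  0.0489  0.0438]]
((-13.662330627441406, -2.6679344177246094), (104.44772338867188, 134.15097045898438), 89.5206069946289)
tab 44 [-0.094   0.0012  0.0805] [-0.0978 -0.0218  0.0485] [-0.08    0.0199  0.0842]
pad ((618.0613403320312, -241.87060546875), (146.7003936767578, 147.404296875), 3.446615695953369)
```

Run:
```python
from h import *
np.set_printoptions(precision=4,suppress=True)
A,Bq=np.load("side0.npz"),np.load("side3.npz")
for nm,(lo,hi),box in(("orange",((5,180,80),(18,255,255)),(300,360,420,450)),("redcap",COL["red"],(280,345,320,375)),("flap",COL["red"],(230,150,300,215)),("tipbox",((95,100,40),(115,255,255)),(420,280,500,360)),("rack",((20,150,60),(32,255,255)),(305,170,380,240)),("amber",((3,80,20),(15,230,160)),(355,255,392,305)),("brown",((3,80,20),(15,230,160)),(230,315,260,345))):
    o=[]
    for I in(A,Bq):
        m=colmask(I["p"],lo,hi);k=np.zeros_like(m);k[box[1]:box[3],box[0]:box[2]]=1;m&=k
        o.append((m.sum(),np.argwhere(m).mean(0)[::-1].round(1), np.median(cloud("side",I["d"])[m],axis=0)))
    print(nm,*o)
b=comps(colmask(Bq["p"],(105,130,60),(125,255,255)),15)
print([c.round() for c,s,m in b])
```

```text
orange (np.int64(1271), array([362.2, 404.2]), array([ 0.4656, -0.3452,  0.0492])) (np.int64(16), array([361.8, 416.5]), array([ 0.4345, -0.3731,  0.0483]))
redcap (np.int64(0), array([nan, nan]), array([nan, nan, nan])) (np.int64(0), array([nan, nan]), array([nan, nan, nan]))
flap (np.int64(909), array([264., 183.]), array([0.5599, 0.2965, 0.1422])) (np.int64(1329), array([261.4, 181.2]), array([0.5542, 0.3015, 0.1471]))
tipbox (np.int64(516), array([457.7, 316.4]), array([ 0.7526, -0.2682,  0.0629])) (np.int64(454), array([457.5, 316.9]), array([ 0.7509, -0.2696,  0.063 ]))
rack (np.int64(663), array([335.6, 204.2]), array([0.7247, 0.2232, 0.0484])) (np.int64(173), array([329. , 201.1]), array([0.722 , 0.2604, 0.0483]))
amber (np.int64(318), array([373.5, 277.1]), array([ 0.6546, -0.0807,  0.0747])) (np.int64(280), array([373.9, 276.5]), array([ 0.6557, -0.0809,  0.0756]))
brown (np.int64(105), array([244.6, 328.3]), array([ 0.354 , -0.024 ,  0.0136])) (np.int64(22), array([245.8, 325. ]), array([ 0.3598, -0.0166,  0.0132]))
[array([348., 175.]), array([323., 164.]), array([340., 185.])]<stdin>:8: RuntimeWarning: Mean of empty slice.
  ret = um.true_divide(
  return _methods._mean(a, axis=axis, dtype=dtype,
```

Colour counts changed with the shadows, but the bystanders' outlines match the first pictures and no blue cap lies outside the rack. I'll hand in.

```bash
python3 -c "
from station import *
print(sense()['t'],sense()['qd'].round(3)); print(sign_off())"
```

```text
23.1 [-0.024  0.002  0.064 -0.007  0.002  0.001]
the job is handed in; nothing more can be done
None
```

The job is done and handed in at 23.1 s of the 64 s allowed. I put the loose blue cap in the tub and took the tub by its tab. I then pushed the flap open with the tub's front, tipped it 65° and held it there for about 1 s. I brought the tub back level with the flap still held open, withdrew it so the flap shut, and stood it on the green pad.

**What the last checks showed:**
- **Caps:** the tub was empty in both views before I let the flap go. I saw one cap on the bin floor while the tub was tipped; the other two I could not see there. No blue cap is visible anywhere outside the tube rack.
- **Flap:** it was shut in the pictures taken after I withdrew the tub.
- **Tub:** it stands flat and empty, within about 3 mm of the pad's centre by the side camera.
- **Forces:** the highest wrist reading at the end of any move was about 7 N.

**Less certain:**
- **Bystanders:** my colour check comparing first and last pictures failed for the red cap, which found no pixels in either. It was unreliable for the orange rack, the brown cap and the tube rack because the arm's shadow changed the colours. By eye all of them are where they started; the tip box and bottle agreed to about 2 mm.
- **Top view:** in the last pictures the arm hid most of the pad from the top camera, so the tub's final position rests on the side view.

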